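Clear the jar and seat the spice case in the gift tray

TASK

A jar has been left standing in the empty recess of the gift-set tray: first stand it upright and gently on the cork mat, wholly on the mat. Then take the wooden spice case that stands on edge in the slotted stand and seat it in the recess, lying on its back with the lid panel up, flat and fully home. Do not tip the jar over, and leave the other things on the counter where they are.

Things in the scene. Friction and masses are not known exactly. Their poses are not given: they have to be found in the camera images.
- case: light-wood closed box, 0.22 kg, body 36 mm thick (x -18 to +18), 120 mm long (y), 62 mm wide (z). Origin: centre of the long edge it stands on in the stand at the start, z then up; x points out of its lid face, at the start away from the robot. Lid has a raised panel 90 x 42 mm, 4 mm high; back is flat. Free on the counter it tips onto its back if its top is pushed 35 mm from the lid side
- case_back (a point): centre of the flat back face of the case, 31 mm from both long edges; axes as the case. Standing, the case can be pinched across its 40 mm overall thickness; lying on its back, across its 62 mm width
- case_lid (a point): centre of the raised panel on the lid face of the case; axes as the case
- stand: dark-wood slotted stand, fixed, 70 x 150 mm, 24 mm high, with a slot 46 mm wide (x) and 128 mm long (y), floor 8 mm above the counter, walls to 24 mm. Origin: centre of its underside; y along the slot. It is left or right of the robot, on the other side from the tray
- tray: wooden gift-set tray, fixed, rim 22 mm high, spanning x -50 to +118 and y -80 to +80 mm about its origin, which is on the underside below the middle of its recess; z up. Three small glass jars (34 mm across, tops 67 mm above the counter) are fixed along its +x side at x +94, y -50, 0, +50 mm
- recess (a point): middle of the floor of the tray's recess, 8 mm above the counter. The recess is 66 mm (x) by 124 mm (y) and 14 mm deep; the case fits it lying flat with 2 mm of play on every side, its length along y, either way round. Axes as the tray
- jar: the glass jar that stands in the tray's recess at the start: upright round jar of dark peppercorns with a dark wooden stopper fixed in it, 60 mm across up to 75 mm height, stopper 55 mm across, 95 mm high overall, about 0.38 kg. Origin: centre of its underside; z up
- mat: round cork mat lying fixed on the counter ahead of the robot, 120 mm across, 4 mm thick; origin: centre of its underside. The counter between it and the robot, within 90 mm either side of y = 0 and x 0.35 to 0.58, is always empty
- tall_jar: bystander: glass jar of dried leaves, 64 mm across, 115 mm high; origin: centre of its underside
- seed_jar: bystander: glass jar of seeds, 60 mm across, 85 mm high; origin: centre of its underside
- tin: bystander: small round steel tin, 41 mm across, 46 mm high; origin: centre of its underside
- mortar: bystander: stone mortar, 72 mm across, 60 mm high; origin: centre of its underside
- bowl: bystander: dark wooden bowl of cinnamon sticks, 110 mm across, about 55 mm high; origin: centre of its underside
- spoon: bystander: wooden spoon lying on the counter at the far right, about 0.2 m long; origin: near the middle of its underside
- oil: bystander: amber glass bottle, 52 mm across, 130 mm high; origin: centre of its underside

How it is judged:
By the outcome, as a careful person would: the job done as asked, in the order asked, and still so for the second after the job is handed in, with the robot touching nothing.
It also fails if it takes over 72 s, if anything falls off the work surface, if the arm or the gripper's body presses on something with over 40 N, if the wrist force passes 120 N, or if a joint passes its speed limit or range.

ROBOT

A 7-joint arm with a two-finger parallel gripper is mounted at the origin on the work surface. World frame = base frame: x ahead of the robot, y to its left, z up, the work surface at z = 0. Lengths are in m, angles in degrees, forces in N, time in s.
With the tool pointing down it reaches from about 0.425 to 0.825 m from the base axis. Payload 3.6 kg.
Tool frame: the origin (TCP) lies between the finger pads; the fingertips stand 17 mm ahead of it and the grasp point (between the pads) lies 2 mm behind it; z points along the fingers, y is the direction in which the jaws open and shut (so a half turn about z gives the same grasp; the last joint's range is limited). The gripper opens to 93 mm and grips with 3 to 60 N. Pads are 15 mm wide; open, the fingers measure 128 mm over their backs; the gripper's body (75 mm by 188 mm) begins 65 mm behind the grasp point.
Start: joints at [70.388, 35.231, -0.722, 81.555, 0.464, 63.22, -2.315], TCP at [0.202, -0.618, 0.236] pointing down, gripper open.
Joint ranges: [-178.69, 178.69], [-17.37, 117.87], [-77.05, 75.6], [15.02, 138.74], [-78.02, 258.01], [0.78, 113.62], [-162.83, 162.83]. Speed limits (degrees/s): [159.86, 159.86, 180, 180, 180, 180, 180].

INTERFACE

Orientations are given as [roll, pitch, yaw] about the fixed x, y, z axes, in that order (R = Rz(yaw) Ry(pitch) Rx(roll)).
In Python, from cell import state, optics, hand_in gives the robot as it stands.
- The arm moves only by the tool servo_tool, never from a script. Its argument "motion" is a list that holds one entry, the list of rows, each a list of 7 numbers: the turn, a rotation vector about the tool's x, y, z in units of 6 degrees (1.0 is 6 degrees), then the shift along the tool's x, y, z in units of 50 mm (1.0 is 50 mm), then the opening in per cent of the stroke, from 0 (shut) to 100 (fully open). A call has 1 to 10 rows; each row shifts and turns the commanded pose from where the row before left it, along the tool's axes as they then stand; what a row does not reach is not made up. A row lasts 1/10 s, in which the tool goes at most 50 mm and 8.59 degrees, less where a joint would pass 70% of its speed; a pose out of reach is approached as far as the arm can. A call is refused whole if a number of a shift passes 1 or a number of a turn 1, either way. A call with a gripper value outside its range is refused whole. The fingers move at their own pace and stop on an object; the grip force is fixed at half the most. Time passes only in rows, so rows that do not move let the fingers close. It gives the time, the measured TCP pose, the force and the opening at its end, in the units of the state.
- state(): the state, without advancing time (a new reading comes with each control period).
- optics.capture(name): name is "side" or "top" or "wrist"; returns a dict with "image" (400x640x3 uint8, red, green, blue), "intrinsics" (3x3 intrinsics, pixels), "D" ([k1, k2, p1, p2, k3] as OpenCV has them; the pictures are not rectified), "R" (3x3) and "t" (3): a world point X has camera coordinates R X + t. Camera axes: x right, y down, z forward; pixel columns grow to the right and rows downward; lengths in m; the calibration is good to about 2 mm. A picture is of the moment at which its call begins. There is no depth.
- hand_in(): hands the job in, once; it reports no verdict.
The state is a dict: "time_s": time; "qpos": joint angles; "qd": joint speeds; "tau": joint torques, N m; "tcp_pos": TCP position; "tcp_rot": TCP orientation; "wrist_force": force on the tool from outside, world axes, zero at the start; "ft_torque": the same for the moment, N m; "finger_gap": finger opening in m.
Only numpy, scipy, OpenCV 4.12 (cv2) and the standard library are available. Lean on these libraries where they do the work, as an engineer would, in place of code of your own. Each camera call takes 0.05 s, during which the arm holds its last target.

## Working session

There is one attempt and no reset: what is moved stays moved. The work goes in short steps, Python scripts to look and compute and a tool call to move; the robot and the scene stay as the last step left them, time stands still between calls to the robot, and variables do not carry over. Pictures are saved under pics/ and viewed, and the job is handed in when it is done.

Besides the shell and the picture viewer there is one more tool, called after "Emit:" as name(argument=value, ...), one argument or row to a line, values as JSON. servo_tool: Moves the arm, as the interface text tells. Its arguments: {"type":"object","properties":{"motion":{"type":"array"}},"required":["motion"]}

```bash
ls; mkdir -p pics
cat > h.py <<'E'
import numpy as np, cv2
from cell import state, optics, hand_in
def cap(name, fn):
    c=optics.capture(name); cv2.imwrite('pics/'+fn+'.png', c['image'][:,:,::-1]); 
    np.savez('pics/'+fn+'.npz', **{k:np.array(c[k]) for k in c}); return c
def load(fn): return dict(np.load('pics/'+fn+'.npz'))
def ray(c,uv):
    K=np.array(c['intrinsics'],float);D=np.array(c['D'],float)
    n=cv2.undistortPoints(np.array(uv,float).reshape(-1,1,2),K,D).reshape(-1,2)
    R=np.array(c['R']);t=np.array(c['t'])
    d=np.c_[n,np.ones(len(n))]@R
    return -R.T@t, d
def onplane(c,uv,z):
    o,d=ray(c,uv); return o+d*((z-o[2])/d[:,2])[:,None]
def proj(c,X):
    R=np.array(c['R']);t=np.array(c['t'])
    return cv2.projectPoints(np.array(X,float).reshape(-1,1,3),cv2.Rodrigues(R)[0],t,np.array(c['intrinsics'],float),np.array(c['D'],float))[0].reshape(-1,2)
def tri(cs,uvs):
    A=np.zeros((3,3));b=np.zeros(3)
    for c,u in zip(cs,uvs):
        o,d=ray(c,[u]);d=d[0]/np.linalg.norm(d[0]);P=np.eye(3)-np.outer(d,d);A+=P;b+=P@o
    x=np.linalg.solve(A,b)
    return x,[np.linalg.norm(proj(c,x)[0]-u) for c,u in zip(cs,uvs)]
E
python3 - <<'E'
from h import *
for n in ['side','top','wrist']:
    c=cap(n,n+'0'); print(n,-np.array(c['R']).T@c['t'], np.array(c['R']).round(2).tolist(), np.array(c['intrinsics'])[0])
s=state();print(s)
E
```

```text
pics
side [0.4056976  0.64623686 0.88027156] [[-0.95, -0.3, -0.01], [-0.22, 0.73, -0.65], [0.2, -0.62, -0.76]] [428.94093657   0.         311.62467823]
top [ 0.54647003 -0.01432531  1.06738825] [[0.03, -1.0, -0.01], [-1.0, -0.02, -0.08], [0.08, 0.01, -1.0]] [431.4014181    0.         314.87377128]
wrist [ 0.27033621 -0.59362926  0.38368122] [[0.31, -0.95, -0.0], [-0.92, -0.3, 0.26], [-0.25, -0.08, -0.97]] [296.86013148   0.         320.92570543]
{'time_s': 0.15, 'qpos': array([70.38761288, 35.27738378, -0.72463339, 81.61790087,  0.46356415,
       63.21982726, -2.31521452]), 'qd': array([ 0.02215532, -0.11989756, -0.0472069 , -0.20006944,  0.04643423,
        0.13570172,  0.01242382]), 'tau': array([ 1.57337681e-04, -4.59349680e+01,  2.09497106e-01, -1.65943605e+01,
       -6.09934330e-02,  1.81611307e-02,  1.66564596e-04]), 'tcp_pos': array([ 0.20173441, -0.61731263,  0.23475088]), 'tcp_rot': array([-1.79887711e+02, -5.25875743e-04,  1.80984344e+01]), 'wrist_force': array([ 0.50532706, -0.37013082,  0.30455795]), 'ft_torque': array([ 0.00127563,  0.03088681, -0.02586761]), 'finger_gap': 0.0932965302932804}
```

View pics/top0.png

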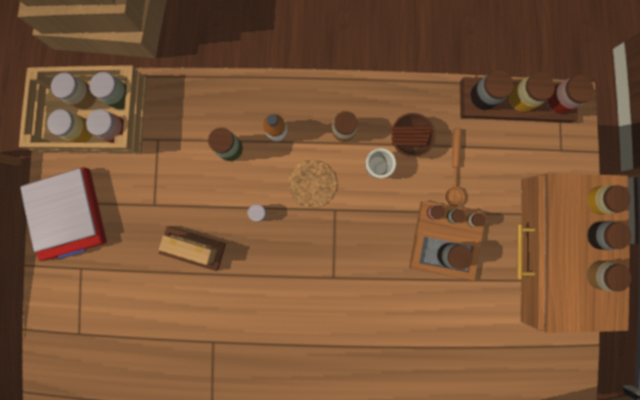

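View pics/side0.png

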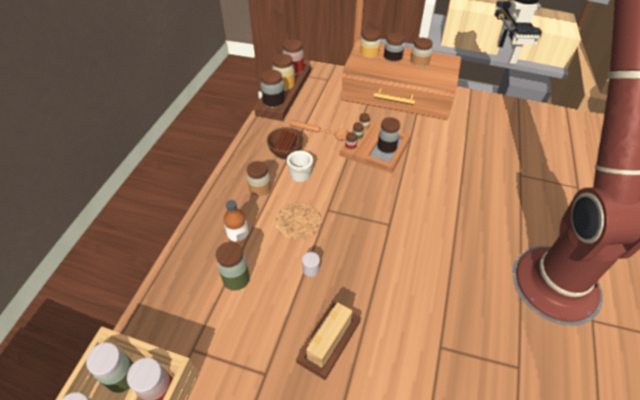

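View pics/wrist0.png

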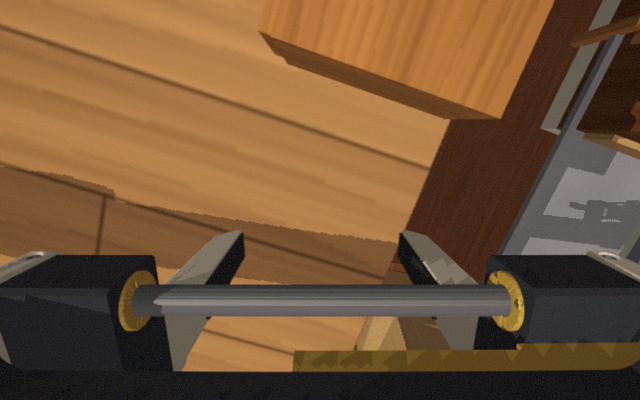

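Run:
```python
from h import *
a=cv2.imread('pics/top0.png')
def crop(a,x,y,w,h,f): return cv2.resize(a[y:y+h,x:x+w],None,fx=f,fy=f,interpolation=cv2.INTER_CUBIC)
cv2.imwrite('pics/tc1.png',crop(a,400,190,100,95,6))
cv2.imwrite('pics/tc2.png',crop(a,150,195,100,80,6))
b=cv2.imread('pics/side0.png')
cv2.imwrite('pics/sc1.png',crop(b,330,100,90,75,7))
cv2.imwrite('pics/sc2.png',crop(b,285,280,90,100,6))
c=load('top0')
for n,uv,z in [('mat',(313,184),.004),('tray',(447,245),.022),('jartop',(456,257),.095),('case',(190,247),.07),('tin',(257,213),.046)]:
    print(n,onplane(c,[uv],z)[0].round(3))
```

```text
mat [ 0.653 -0.001  0.004]
tray [ 0.511 -0.331  0.022]
jartop [ 0.486 -0.33   0.095]
case [0.493 0.28  0.07 ]
tin [0.577 0.129 0.046]
```

View pics/tc1.png

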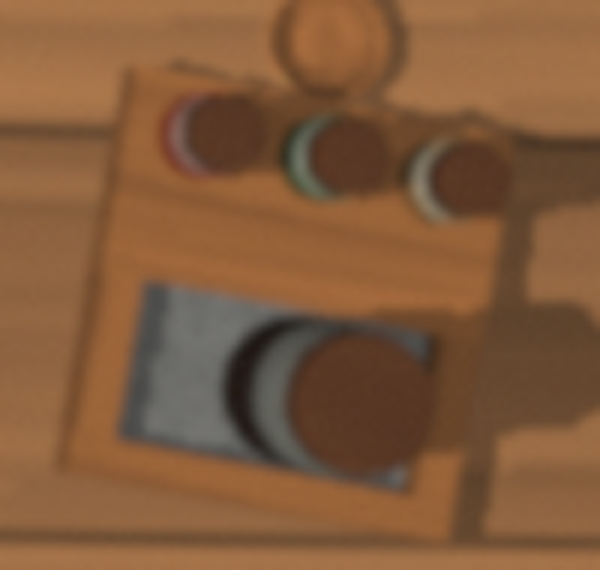

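View pics/tc2.png

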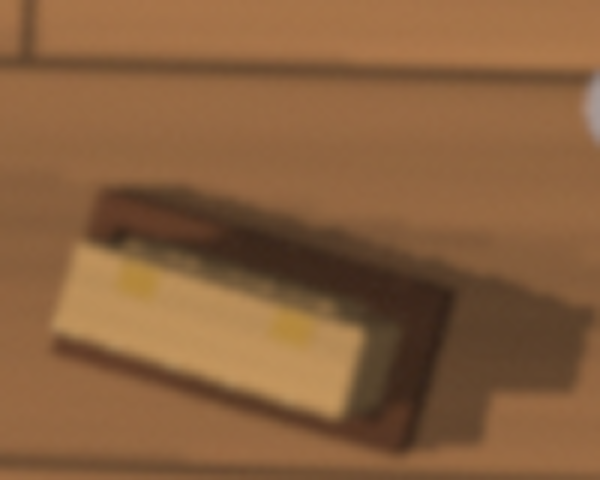

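View pics/sc1.png

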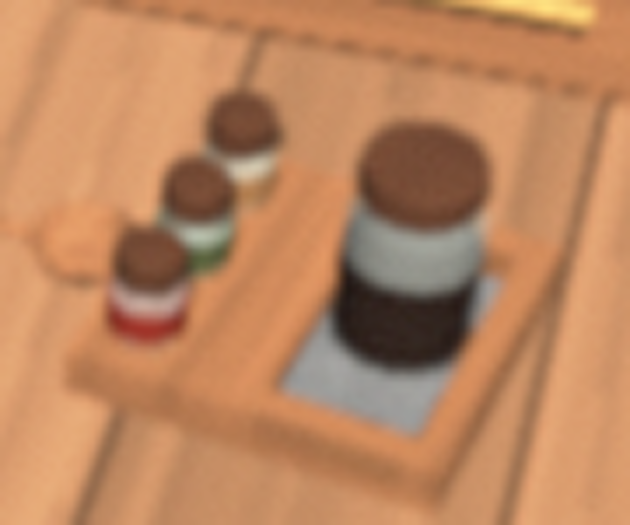

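View pics/sc2.png

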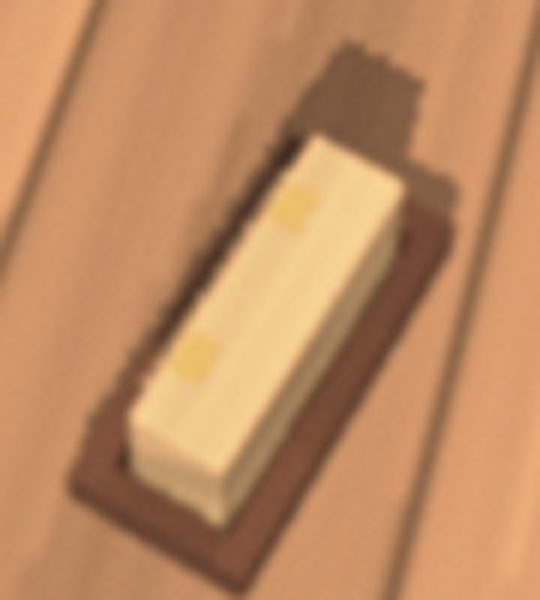

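Run:
```python
from h import *
T=load('top0');S=load('side0')
def t1(p):return np.array(p)/6+[400,190]-0.42
def t2(p):return np.array(p)/6+[150,195]-0.42
def s1(p):return np.array(p)/7+[330,100]-0.43
def s2(p):return np.array(p)/6+[285,280]-0.42
print('case top corners')
for a,b in [((78,243),(130,415)),((362,325),(315,135)),((345,418),(405,190)),((52,333),(218,475))]:
    x,e=tri([T,S],[t2(a),s2(b)]);print(x.round(4),np.round(e,1), onplane(T,[t2(a)],.07)[0].round(4),onplane(S,[s2(b)],.07)[0].round(4))
print('tray outer; small jars; recess; jar top')
for a,b in [((128,68),(70,375)),((512,130),(290,160)),((62,467),(425,500)),((210,134),(153,258)),((335,156),(198,188)),((467,179),(243,125)),((362,403),(425,175))]:
    x,e=tri([T,S],[t1(a),s1(b)]);print(x.round(4),np.round(e,1))
print('recess rim top corners z=.022 top')
print(onplane(T,[t1(p) for p in [(148,283),(435,333),(408,490),(118,437)]],.022).round(4))
print(onplane(T,[t1(p) for p in [(128,68),(512,130),(455,540),(62,467)]],.022).round(4))
for n,uv,z in [('oil',(273,120),.13),('tall',(222,140),.115),('mortar',(381,162),.06),('seed',(345,122),.085),('bowl',(412,132),.055)]:
    print(n,onplane(T,[uv],z)[0].round(3))
# mat by mask
im=T['image'];hsv=cv2.cvtColor(im,cv2.COLOR_RGB2HSV);print(hsv[184,313],hsv[200,340])
```

```text
case top corners
[0.5172 0.3475 0.0676] [0.4 0.5] [0.5182 0.3468 0.07  ] [0.516  0.3481 0.07  ]
[0.4879 0.2329 0.0682] [0.9 1. ] [0.4901 0.2329 0.07  ] [0.4856 0.2334 0.07  ]
[0.4522 0.2403 0.0611] [0.5 0.5] [0.4541 0.2383 0.07  ] [0.4506 0.2445 0.07  ]
[0.483  0.3573 0.0661] [0.2 0.2] [0.4829 0.3558 0.07  ] [0.4831 0.3588 0.07  ]
tray outer; small jars; recess; jar top
[ 0.6153 -0.2703  0.0061] [0.9 0.8]
[ 0.5747 -0.4355  0.0066] [8.5 6.6]
[ 0.4542 -0.2448  0.0035] [0.4 0.3]
[ 0.5869 -0.2892  0.0628] [0.8 0.6]
[ 0.5795 -0.3392  0.0623] [0.7 0.6]
[ 0.5719 -0.395   0.0556] [0.7 0.5]
[ 0.4856 -0.3411  0.0908] [0.5 0.4]
recess rim top corners z=.022 top
[[ 0.5295 -0.275   0.022 ]
 [ 0.5114 -0.3941  0.022 ]
 [ 0.4476 -0.3834  0.022 ]
 [ 0.4673 -0.2636  0.022 ]]
[[ 0.6165 -0.266   0.022 ]
 [ 0.5949 -0.4263  0.022 ]
 [ 0.4276 -0.4033  0.022 ]
 [ 0.4548 -0.2409  0.022 ]]
oil [0.781 0.089 0.13 ]
tall [0.737 0.205 0.115]
mortar [ 0.704 -0.161  0.06 ]
seed [ 0.792 -0.073  0.085]
bowl [ 0.779 -0.236  0.055]
[ 15 137 166] [ 13 142 172]
```

```bash
cat >> h.py <<'E'
from scipy.spatial.transform import Rotation as Ro
def to(xyz,yaw,N,rp=(180,0)):
    s=state();R0=Ro.from_euler('xyz',s['tcp_rot'],degrees=True);R1=Ro.from_euler('xyz',[rp[0],rp[1],yaw],degrees=True)
    rv=(R0.inv()*R1).as_rotvec(); D=np.array(xyz)-s['tcp_pos']
    A=sum((R0*Ro.from_rotvec(rv*k/N)).as_matrix() for k in range(N))
    v=np.linalg.solve(A,D)
    print('at',s['tcp_pos'].round(4),s['tcp_rot'].round(2),'gap',round(s['finger_gap'],4),'F',s['wrist_force'].round(1),'t',round(s['time_s'],2))
    print('rows',N,'turn',(np.degrees(rv)/N/6).round(3),'shift',(v/.05).round(3), 'mm/row',round(1000*np.linalg.norm(v),1))
E
python3 -c "
from h import *
to((.3,-.42,.28),0,8)"
```

```text
at [ 0.2017 -0.6173  0.2348] [-179.89   -0.     18.1 ] gap 0.0933 F [ 0.5 -0.4  0.3] t 0.15
rows 8 turn [-0.002  0.     0.377] shift [ 0.33  -0.444 -0.113] mm/row 28.2
```

Emit:
servo_tool(
  motion=[
    [[0, 0, 0.377, 0.33, -0.444, -0.113, 100], [0, 0, 0.377, 0.33, -0.444, -0.113, 100], [0, 0, 0.377, 0.33, -0.444, -0.113, 100], [0, 0, 0.377, 0.33, -0.444, -0.113, 100], [0, 0, 0.377, 0.33, -0.444, -0.113, 100], [0, 0, 0.377, 0.33, -0.444, -0.113, 100], [0, 0, 0.377, 0.33, -0.444, -0.113, 100], [0, 0, 0.377, 0.33, -0.444, -0.113, 100], [0, 0, 0, 0, 0, 0, 100], [0, 0, 0, 0, 0, 0, 100]],
  ],
)

```text
time_s: 1.15
tcp_pos: [0.3, -0.4204, 0.2808]
tcp_rot: [180.0, 0.0, 0.1]
wrist_force: [-0.0, -0.4, 0.2]
finger_gap: 0.093
```

```bash
python3 -c "
from h import *
cap('wrist','w1')
to((.42,-.341,.28),0,6)"
```

```text
at [ 0.2992 -0.4212  0.2806] [ 1.7998e+02  6.0000e-02 -3.0000e-02] gap 0.093 F [ 0.  -1.1 -0.2] t 1.2
rows 6 turn [ 0.001  0.002 -0.001] shift [ 0.403 -0.267  0.002] mm/row 24.2
```

View pics/w1.png

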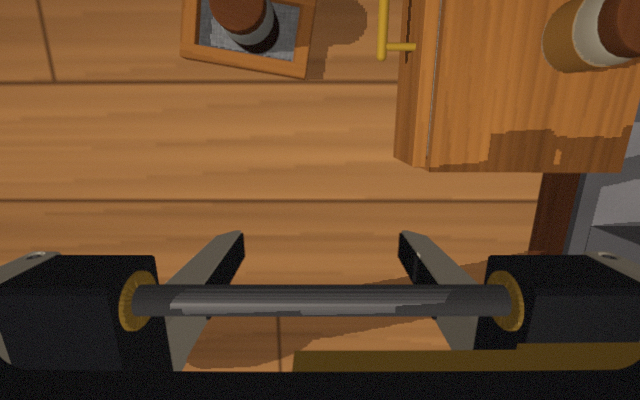

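Emit:
servo_tool(
  motion=[
    [[0, 0, 0, 0.35, -0.267, 0, 100], [0, 0, 0, 0.35, -0.267, 0, 100], [0, 0, 0, 0.35, -0.267, 0, 100], [0, 0, 0, 0.35, -0.267, 0, 100], [0, 0, 0, 0.35, -0.267, 0, 100], [0, 0, 0, 0.35, -0.267, 0, 100], [0, 0, 0, 0, 0, 0, 100], [0, 0, 0, 0, 0, 0, 100]],
  ],
)

```text
time_s: 2.0
tcp_pos: [0.4037, -0.3419, 0.2804]
tcp_rot: [180.0, 0.1, -0.1]
wrist_force: [-0.6, 0.0, -0.3]
finger_gap: 0.0932
```

```bash
python3 -c "
from h import *
c=cap('wrist','w2');print(proj(c,[[.486,-.341,.095],[.489,-.329,.022]]))"
```

```text
[[321.51661909 110.52680808]
 [312.29628421 109.88531284]]
```

View pics/w2.png

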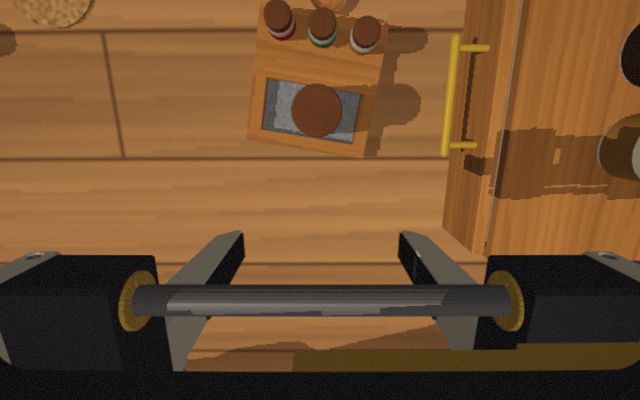

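Run:
```python
from h import *
a=cv2.imread('pics/w2.png');cv2.imwrite('pics/w2c.png',cv2.resize(a[40:170,235:400],None,fx=4.8,fy=4.5,interpolation=cv2.INTER_CUBIC))
```

```text
(no output)
```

View pics/w2c.png

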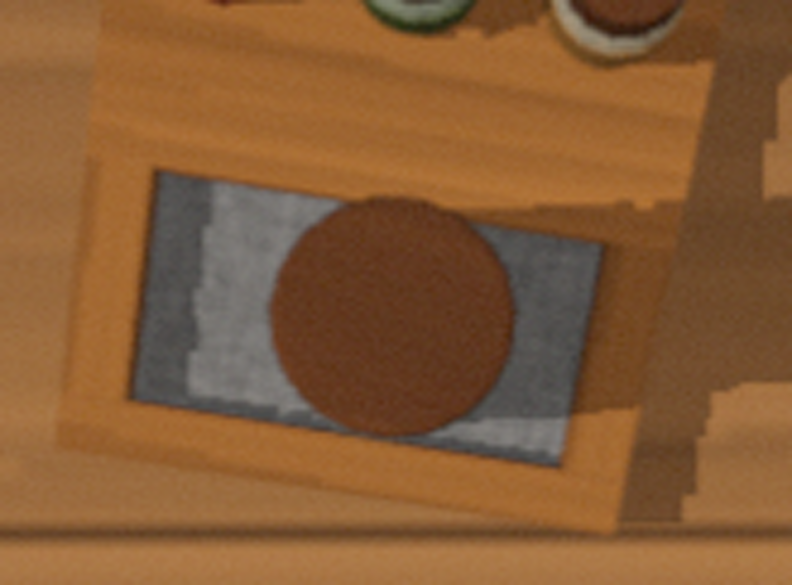

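```bash
cat > a.py <<'E'
from h import *
c=load('w2');T=load('top0');S=load('side0')
f=lambda p:np.array(p)/[4.8,4.5]+[235,40]-.4
P=onplane(c,[f(p) for p in [(155,170),(605,242),(562,468),(130,402)]],.022)
print(P.round(4),P.mean(0).round(4))
for i,j in [(0,1),(1,2),(2,3),(3,0)]: print(np.linalg.norm(P[i]-P[j]).round(4), (np.degrees(np.arctan2(*(P[j]-P[i])[[1,0]]))%90).round(1))
# joint tri of stopper & recess corners with the top view
t1=lambda p:np.array(p)/6+[400,190]-0.42
s1=lambda p:np.array(p)/7+[330,100]-0.43
print('stopper',tri([c,T,S],[f((393,317)),t1((362,403)),s1((425,175))]), onplane(c,[f((393,317))],.095))
for a,b in zip([(155,170),(605,242),(562,468),(130,402)],[(148,283),(435,333),(408,490),(118,437)]):
    x,e=tri([c,T],[f(a),t1(b)]);print(x.round(4),np.round(e,1))
E
python3 a.py
```

```text
[[ 0.5291 -0.2712  0.022 ]
 [ 0.5094 -0.3919  0.022 ]
 [ 0.4452 -0.3818  0.022 ]
 [ 0.4648 -0.2612  0.022 ]] [ 0.4871 -0.3265  0.022 ]
0.1222 80.7
0.065 81.1
0.1223 80.8
0.0651 81.1
stopper (array([ 0.48590328, -0.33719419,  0.09513757]), [np.float64(1.6214856176921768), np.float64(1.0713520268669194), np.float64(0.6724515210028642)]) [[ 0.48651113 -0.33556212  0.095     ]]
[ 0.5289 -0.2728  0.0297] [0.7 0.3]
[ 0.5103 -0.392   0.0259] [1.1 0.6]
[ 0.4469 -0.3813  0.0277] [1.  0.5]
[ 0.4663 -0.2623  0.0269] [1.1 0.6]
```

Run:
```python
from h import *
a,b=load('w1'),load('w2')
print(tri([a,b],[(380,57),(446,153)]),tri([a,b],[(413,166),(487,257)]))
to((.486,-.336,.13),0,6);to((.486,-.336,.055),0,6)
```

```text
(array([ 0.43848743, -0.48254489,  0.08674899]), [np.float64(1.5996515208098454), np.float64(1.4716174837955698)]) (array([ 0.33256381, -0.51246603,  0.14175787]), [np.float64(5.34647591697165), np.float64(4.929898614317468)])
at [ 0.4032 -0.3423  0.2805] [ 1.7996e+02  1.0000e-01 -1.8000e-01] gap 0.093 F [-0.2 -0.6 -0.1] t 2.05
rows 6 turn [ 0.001  0.003 -0.005] shift [ 0.276 -0.022  0.501] mm/row 28.6
at [ 0.4032 -0.3423  0.2805] [ 1.7996e+02  1.0000e-01 -1.8000e-01] gap 0.093 F [-0.2 -0.6 -0.1] t 2.05
rows 6 turn [ 0.001  0.003 -0.005] shift [ 0.277 -0.022  0.751] mm/row 40.1
```

Emit:
servo_tool(
  motion=[
    [[0, 0, 0, 0.276, -0.022, 0.5, 100], [0, 0, 0, 0.276, -0.022, 0.5, 100], [0, 0, 0, 0.276, -0.022, 0.5, 100], [0, 0, 0, 0.276, -0.022, 0.5, 100], [0, 0, 0, 0.276, -0.022, 0.5, 100], [0, 0, 0, 0.276, -0.022, 0.5, 100], [0, 0, 0, 0, 0, 0, 100], [0, 0, 0, 0, 0, 0, 100]],
  ],
)

```text
time_s: 2.85
tcp_pos: [0.4863, -0.3353, 0.1309]
tcp_rot: [180.0, 0.1, -0.1]
wrist_force: [-0.5, -0.7, 0.7]
finger_gap: 0.0927
```

```bash
python3 -c "
from h import *
c=cap('wrist','w3');to((.486,-.336,.055),0,5)"
```

```text
at [ 0.4867 -0.3356  0.1318] [ 1.7991e+02  0.0000e+00 -1.4000e-01] gap 0.0931 F [-0.5 -0.7  0.6] t 2.9
rows 5 turn [ 0.003  0.    -0.005] shift [-0.003  0.001  0.307] mm/row 15.4
```

View pics/w3.png

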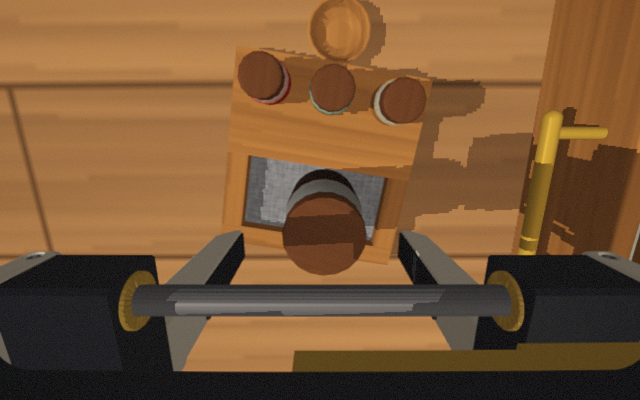

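```bash
python3 -c "
from h import *
c=load('w3');print(onplane(c,[(325,233)],.095)); print(tri([c,load('w2')],[(325,233),(317,110)]))
P=onplane(c,[(246,154),(386,179),(243,229)],.022);print(P)"
```

```text
[[ 0.48616595 -0.33638336  0.095     ]]
(array([ 0.48653302, -0.33625592,  0.09595472]), [np.float64(0.17384192077254407), np.float64(0.10692448386700511)])
[[ 0.53056161 -0.26901568  0.022     ]
 [ 0.50829262 -0.3911686   0.022     ]
 [ 0.46162969 -0.26150119  0.022     ]]
```

Emit:
servo_tool(
  motion=[
    [[0, 0, 0, 0, 0, 0.3, 100], [0, 0, 0, 0, 0, 0.3, 100], [0, 0, 0, 0, 0, 0.3, 100], [0, 0, 0, 0, 0, 0.3, 100], [0, 0, 0, 0, 0, 0.3, 100], [0, 0, 0, 0, 0, 0, 100]],
  ],
)

```text
time_s: 3.5
tcp_pos: [0.4863, -0.3346, 0.056]
tcp_rot: [-180.0, 0.1, -0.1]
wrist_force: [-1.5, 0.5, 0.4]
finger_gap: 0.0929
```

Emit:
servo_tool(
  motion=[
    [[0, 0, 0, 0, 0.02, 0, 60], [0, 0, 0, 0, 0, 0, 50], [0, 0, 0, 0, 0, 0, 30], [0, 0, 0, 0, 0, 0, 10], [0, 0, 0, 0, 0, 0, 0], [0, 0, 0, 0, 0, 0, 0], [0, 0, 0, 0, 0, 0, 0], [0, 0, 0, 0, 0, 0, 0]],
  ],
)

```text
time_s: 4.3
tcp_pos: [0.4883, -0.3361, 0.0566]
tcp_rot: [179.9, -0.1, -0.0]
wrist_force: [0.2, -2.3, 5.2]
finger_gap: 0.0597
```

Emit:
servo_tool(
  motion=[
    [[0, 0, 0, 0, 0, -0.1, 0], [0, 0, 0, 0, 0, -0.2, 0], [0, 0, 0, 0, 0, -0.4, 0], [0, 0, 0, 0, 0, -0.5, 0], [0, 0, 0, 0, 0, -0.5, 0], [0, 0, 0, 0, 0, -0.4, 0], [0, 0, 0, 0, 0, -0.2, 0], [0, 0, 0, 0, 0, 0, 0]],
  ],
)

```text
time_s: 5.1
tcp_pos: [0.4882, -0.3343, 0.1719]
tcp_rot: [180.0, -0.1, 0.0]
wrist_force: [0.7, -0.1, -3.8]
finger_gap: 0.0596
```

Run:
```python
from h import *
c=cap('side','s1')
b=cv2.imread('pics/s1.png')
a=cv2.imread('pics/top0.png')
cv2.imwrite('pics/m.png',np.hstack([cv2.resize(a[150:220,275:355],None,fx=5,fy=5,interpolation=cv2.INTER_CUBIC),cv2.resize(b[180:250,260:340],None,fx=5,fy=5,interpolation=cv2.INTER_CUBIC)]))
cv2.imwrite('pics/s1c.png',b)
to((.53,-.2,.19),0,6)
```

```text
at [ 0.4875 -0.334   0.1706] [-1.7994e+02  4.0000e-02  3.0000e-02] gap 0.0596 F [ 0.4  0.5 -3.7] t 5.15
rows 6 turn [-0.002  0.001  0.001] shift [ 0.142 -0.447 -0.064] mm/row 23.7
```

View pics/m.png

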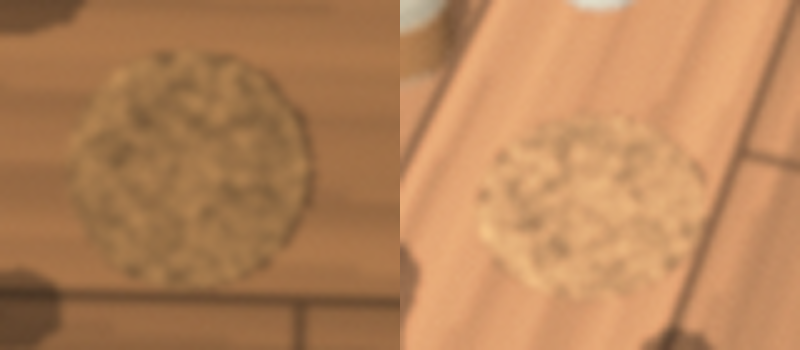

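View pics/s1.png

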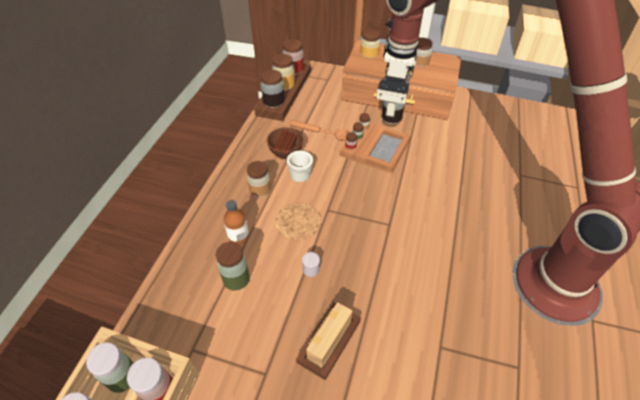

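Run:
```python
from h import *
T=load('top0');S=load('side0')
m1=np.array((313,183.6))-.4;m2=np.array((298.4,221.4))-.4
print(onplane(T,[m1],.004),onplane(S,[m2],.004),tri([T,S],[m1,m2]))
to((.654,-.002,.15),0,10)
```

```text
[[ 6.55156122e-01 -4.21824273e-04  4.00000000e-03]] [[0.65002248 0.00624992 0.004     ]] (array([ 0.65448471, -0.00068996, -0.0058677 ]), [np.float64(0.687060953003648), np.float64(0.6556519813976247)])
at [ 0.4875 -0.334   0.1706] [-1.7994e+02  4.0000e-02  3.0000e-02] gap 0.0596 F [ 0.4  0.5 -3.7] t 5.15
rows 10 turn [-0.001  0.001  0.001] shift [ 0.333 -0.664  0.041] mm/row 37.2
```

Emit:
servo_tool(
  motion=[
    [[0, 0, 0, 0.15, -0.3, 0, 0], [0, 0, 0, 0.3, -0.6, 0, 0], [0, 0, 0, 0.35, -0.7, 0, 0], [0, 0, 0, 0.4, -0.8, 0, 0], [0, 0, 0, 0.4, -0.8, 0, 0], [0, 0, 0, 0.4, -0.8, 0, 0], [0, 0, 0, 0.4, -0.8, 0, 0], [0, 0, 0, 0.35, -0.7, 0, 0], [0, 0, 0, 0.3, -0.6, 0, 0], [0, 0, 0, 0.2, -0.4, 0, 0]],
  ],
)

```text
time_s: 6.15
tcp_pos: [0.6501, -0.0031, 0.1688]
tcp_rot: [-179.8, 0.2, 0.3]
wrist_force: [-0.4, 0.1, -3.2]
finger_gap: 0.0597
```

Emit:
servo_tool(
  motion=[
    [[0, 0, 0, 0.08, -0.16, 0, 0], [0, 0, 0, 0, 0, 0, 0], [0, 0, 0, 0, 0, 0, 0]],
  ],
)

```text
time_s: 6.45
tcp_pos: [0.6533, -0.0035, 0.17]
tcp_rot: [179.9, 0.1, -0.1]
wrist_force: [-0.3, -0.9, -3.5]
finger_gap: 0.0597
```

Run:
```python
from h import *
cap('wrist','w4');cap('side','s2');cap('top','t2')
to((.654,-.000,.08),0,5)
```

```text
at [ 0.6537 -0.0043  0.1708] [ 1.7992e+02  4.0000e-02 -1.9000e-01] gap 0.0597 F [-1.   0.4 -2.5] t 6.6
rows 5 turn [ 0.003  0.001 -0.006] shift [ 0.001 -0.017  0.363] mm/row 18.2
```

View pics/w4.png

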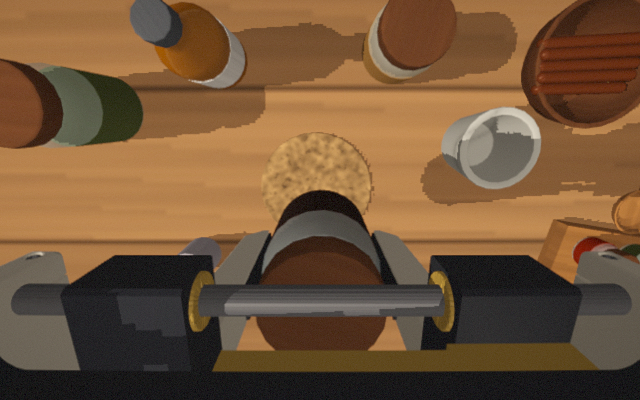

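View pics/s2.png

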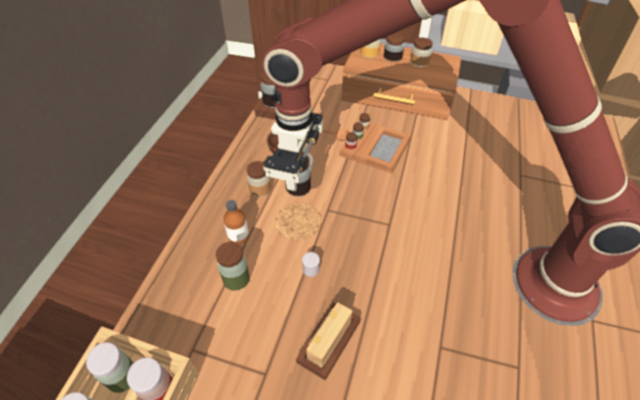

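Run:
```python
from h import *
c=load('w4');print(onplane(c,[(261,188),(373,188),(317,132)],.004))
```

```text
[[ 0.65433901  0.06318344  0.004     ]
 [ 0.6540654  -0.05861065  0.004     ]
 [ 0.71359081  0.00196741  0.004     ]]
```

Emit:
servo_tool(
  motion=[
    [[0, 0, 0, 0, -0.03, 0.3, 0], [0, 0, 0, 0, -0.03, 0.5, 0], [0, 0, 0, 0, 0, 0.5, 0], [0, 0, 0, 0, 0, 0.4, 0], [0, 0, 0, 0, 0, 0.3, 0], [0, 0, 0, 0, 0, 0.2, 0], [0, 0, 0, 0, 0, 0, 0], [0, 0, 0, 0, 0, 0, 0]],
  ],
)

```text
time_s: 7.4
tcp_pos: [0.655, 0.001, 0.0616]
tcp_rot: [-180.0, -0.1, -0.0]
wrist_force: [0.7, -0.4, -3.1]
finger_gap: 0.0594
```

Centred on the mat at (0.654, 0.002). Down the last 9 mm slowly.

Emit:
servo_tool(
  motion=[
    [[0, 0, 0, 0, 0, 0.06, 0], [0, 0, 0, 0, 0, 0.05, 0], [0, 0, 0, 0, 0, 0.02, 0], [0, 0, 0, 0, 0, 0.02, 0], [0, 0, 0, 0, 0, 0, 0]],
  ],
)

```text
time_s: 7.9
tcp_pos: [0.6543, 0.0013, 0.0533]
tcp_rot: [-180.0, 0.0, 0.0]
wrist_force: [0.2, -0.2, -3.6]
finger_gap: 0.0594
```

Emit:
servo_tool(
  motion=[
    [[0, 0, 0, 0, 0, 0.02, 0], [0, 0, 0, 0, 0, 0, 0]],
  ],
)

```text
time_s: 8.1
tcp_pos: [0.6545, 0.0012, 0.0527]
tcp_rot: [-180.0, -0.0, 0.0]
wrist_force: [-0.2, 0.0, -1.8]
finger_gap: 0.0594
```

Emit:
servo_tool(
  motion=[
    [[0, 0, 0, 0, 0, 0.015, 0], [0, 0, 0, 0, 0, 0, 0]],
  ],
)

```text
time_s: 8.3
tcp_pos: [0.6545, 0.0012, 0.0527]
tcp_rot: [-180.0, -0.0, -0.0]
wrist_force: [-3.0, -0.7, 4.5]
finger_gap: 0.0594
```

Emit:
servo_tool(
  motion=[
    [[0, 0, 0, 0, 0, 0, 67], [0, 0, 0, 0, 0, 0, 70], [0, 0, 0, 0, 0, 0, 80], [0, 0, 0, 0, 0, 0, 100], [0, 0, 0, 0, 0, 0, 100], [0, 0, 0, 0, 0, 0, 100]],
  ],
)

```text
time_s: 8.9
tcp_pos: [0.6544, 0.0012, 0.0516]
tcp_rot: [-180.0, -0.0, 0.0]
wrist_force: [-0.0, 0.4, -0.1]
finger_gap: 0.0906
```

Emit:
servo_tool(
  motion=[
    [[0, 0, 0, 0, 0, -0.1, 100], [0, 0, 0, 0, 0, -0.3, 100], [0, 0, 0, 0, 0, -0.5, 100], [0, 0, 0, 0, 0, -0.6, 100], [0, 0, 0, 0, 0, -0.6, 100], [0, 0, 0, 0, 0, -0.4, 100], [0, 0, 0, 0, 0, -0.2, 100], [0, 0, 0, 0, 0, 0, 100]],
  ],
)

```text
time_s: 9.7
tcp_pos: [0.6554, 0.0012, 0.1891]
tcp_rot: [-180.0, -0.3, -0.0]
wrist_force: [-0.6, 0.5, -0.1]
finger_gap: 0.0926
```

Run:
```python
from h import *
cap('wrist','w5');cap('side','s3')
to((.44,.278,.28),75,14)
```

```text
at [0.6537 0.0012 0.1861] [-1.8e+02  8.0e-02  0.0e+00] gap 0.0928 F [0.5 0.1 0. ] t 9.8
rows 14 turn [-0.001  0.001 -0.893] shift [-0.027 -0.536 -0.134] mm/row 27.7
```

View pics/w5.png

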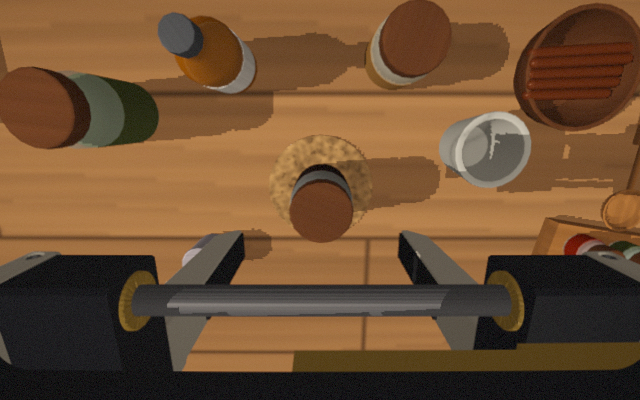

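View pics/s3.png

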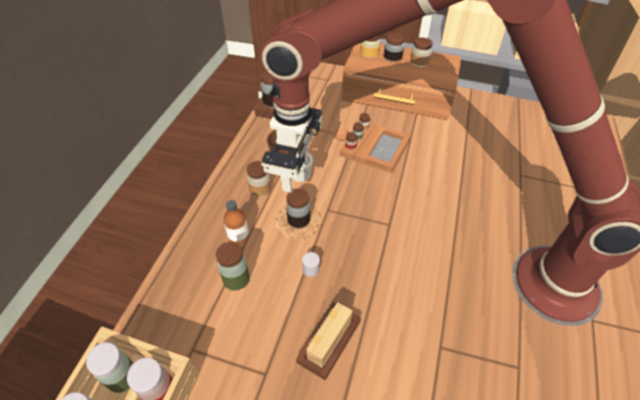

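Run:
```python
from h import *
to((.464,.213,.27),75.5,15)
```

```text
at [0.6537 0.0012 0.1861] [-1.8e+02  8.0e-02  0.0e+00] gap 0.0928 F [0.5 0.1 0. ] t 9.8
rows 15 turn [-0.001  0.001 -0.839] shift [-0.047 -0.405 -0.112] mm/row 21.1
```

Emit:
servo_tool(
  motion=[
    [[0, 0, -0.839, -0.047, -0.405, -0.112, 100], [0, 0, -0.839, -0.047, -0.405, -0.112, 100], [0, 0, -0.839, -0.047, -0.405, -0.112, 100], [0, 0, -0.839, -0.047, -0.405, -0.112, 100], [0, 0, -0.839, -0.047, -0.405, -0.112, 100], [0, 0, -0.839, -0.047, -0.405, -0.112, 100], [0, 0, -0.839, -0.047, -0.405, -0.112, 100], [0, 0, -0.839, -0.047, -0.405, -0.112, 100], [0, 0, -0.839, -0.047, -0.405, -0.112, 100], [0, 0, -0.839, -0.047, -0.405, -0.112, 100]],
  ],
)

```text
time_s: 10.8
tcp_pos: [0.5564, 0.1739, 0.241]
tcp_rot: [-179.9, 0.2, 50.6]
wrist_force: [0.3, 0.1, -0.6]
finger_gap: 0.093
```

Emit:
servo_tool(
  motion=[
    [[0, 0, -0.839, -0.047, -0.405, -0.112, 100], [0, 0, -0.839, -0.047, -0.405, -0.112, 100], [0, 0, -0.839, -0.047, -0.405, -0.112, 100], [0, 0, -0.839, -0.047, -0.405, -0.112, 100], [0, 0, -0.839, -0.047, -0.405, -0.112, 100], [0, 0, 0, 0, 0, 0, 100], [0, 0, 0, 0, 0, 0, 100], [0, 0, 0, 0, 0, 0, 100]],
  ],
)

```text
time_s: 11.6
tcp_pos: [0.4655, 0.212, 0.2698]
tcp_rot: [-180.0, 0.1, 75.4]
wrist_force: [-0.2, -0.5, 0.2]
finger_gap: 0.0931
```

Run:
```python
from h import *
c=cap('wrist','w6')
a=cv2.imread('pics/w6.png');cv2.imwrite('pics/w6c.png',cv2.resize(a[0:220,170:470],None,fx=2.6,fy=2.6,interpolation=cv2.INTER_CUBIC))
to((.464,.213,.27),75.5,15)
```

```text
at [0.4655 0.2121 0.2698] [-1.7996e+02  5.0000e-02  7.5360e+01] gap 0.0929 F [ 0.3 -0.5 -0. ] t 11.65
rows 15 turn [-0.     0.001 -0.002] shift [ 0.001 -0.002 -0.   ] mm/row 0.1
```

View pics/w6c.png

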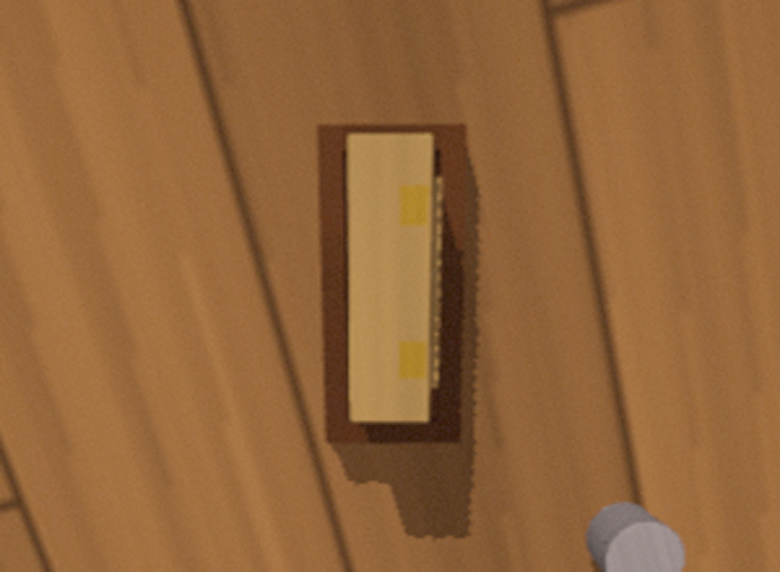

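Run:
```python
from h import *
c=load('w6');S=load('side0');T=load('top0')
C=[np.array(p)/2.6+[170,0]-.3 for p in [(433,132),(347,132),(350,422),(430,422)]]
P=onplane(c,C,.07);print(P.round(4),P.mean(0).round(4))
for i,j in [(0,1),(1,2),(2,3),(3,0)]: print(np.linalg.norm(P[i]-P[j]).round(4), (np.degrees(np.arctan2(*(P[j]-P[i])[[1,0]]))%180).round(1))
s2=lambda p:np.array(p)/6+[285,280]-0.42
for k,b in zip(C,[(130,415),(218,475),(405,190),(315,135)]):
    x,e=tri([c,S],[k,s2(b)]);print(x.round(4),np.round(e,1))
Q=onplane(c,[np.array(p)/2.6+[170,0]-.3 for p in [(467,125),(318,125),(327,442),(460,442)]],.024);print(Q,Q.mean(0))
```

```text
[[0.518  0.3496 0.07  ]
 [0.4836 0.3586 0.07  ]
 [0.4528 0.2427 0.07  ]
 [0.4878 0.2336 0.07  ]] [0.4855 0.2962 0.07  ]
0.0355 165.3
0.1199 75.1
0.0362 165.3
0.1199 75.4
[0.5167 0.3491 0.0725] [1.  0.5]
[0.4834 0.3587 0.0697] [0.2 0.1]
[0.4516 0.2418 0.0639] [0.6 0.3]
[0.4868 0.2332 0.069 ] [0.9 0.5]
[[0.53853192 0.35726922 0.024     ]
 [0.47130907 0.37488357 0.024     ]
 [0.43445844 0.23042676 0.024     ]
 [0.50077112 0.21306272 0.024     ]] [0.48626764 0.29391057 0.024     ]
```

Run:
```python
from h import *
to((.4875,.2957,.13),75.2,6);to((.4875,.2957,.048),75.2,6)
```

```text
at [0.4655 0.2121 0.2698] [-1.7996e+02  5.0000e-02  7.5360e+01] gap 0.0929 F [ 0.3 -0.5 -0. ] t 11.65
rows 6 turn [-0.001  0.001  0.004] shift [0.288 0.    0.466] mm/row 27.4
at [0.4655 0.2121 0.2698] [-1.7996e+02  5.0000e-02  7.5360e+01] gap 0.0929 F [ 0.3 -0.5 -0. ] t 11.65
rows 6 turn [-0.001  0.001  0.004] shift [0.289 0.    0.739] mm/row 39.7
```

Emit:
servo_tool(
  motion=[
    [[0, 0, 0.004, 0.288, 0, 0.466, 100], [0, 0, 0.004, 0.288, 0, 0.466, 100], [0, 0, 0.004, 0.288, 0, 0.466, 100], [0, 0, 0.004, 0.288, 0, 0.466, 100], [0, 0, 0.004, 0.288, 0, 0.466, 100], [0, 0, 0.004, 0.288, 0, 0.466, 100], [0, 0, 0, 0, 0, 0, 100], [0, 0, 0, 0, 0, 0, 100]],
  ],
)

```text
time_s: 12.45
tcp_pos: [0.4866, 0.2959, 0.1304]
tcp_rot: [-180.0, 0.1, 75.3]
wrist_force: [-0.2, -0.5, 0.3]
finger_gap: 0.0933
```

Run:
```python
from h import *
cap('wrist','w7')
to((.4875,.2957,.048),75.2,6)
```

```text
at [0.4871 0.2958 0.1313] [1.7996e+02 1.0000e-02 7.5290e+01] gap 0.0932 F [ 0.  -1.   0.7] t 12.5
rows 6 turn [0.001 0.    0.002] shift [0.    0.001 0.278] mm/row 13.9
```

View pics/w7.png

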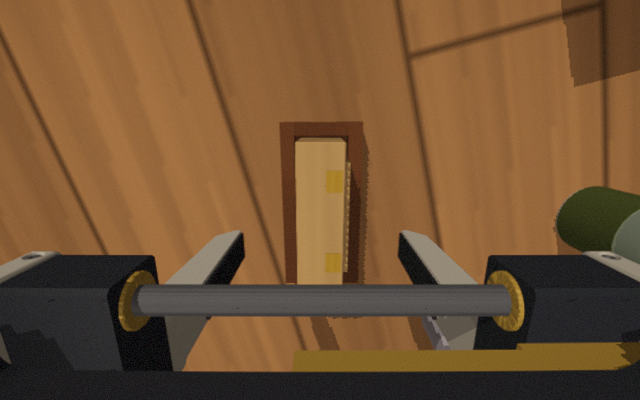

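Emit:
servo_tool(
  motion=[
    [[0, 0, 0, 0, 0, 0.2, 100], [0, 0, 0, 0, 0, 0.35, 100], [0, 0, 0, 0, 0, 0.4, 100], [0, 0, 0, 0, 0, 0.4, 100], [0, 0, 0, 0, 0, 0.2, 100], [0, 0, 0, 0, 0, 0.1, 100], [0, 0, 0, 0, 0, 0, 100]],
  ],
)

```text
time_s: 13.2
tcp_pos: [0.4865, 0.2963, 0.0484]
tcp_rot: [180.0, 0.0, 75.3]
wrist_force: [-0.5, -1.1, -1.5]
finger_gap: 0.0931
```

Emit:
servo_tool(
  motion=[
    [[0, 0, 0, 0, 0, 0, 50], [0, 0, 0, 0, 0, 0, 40], [0, 0, 0, 0, 0, 0, 20], [0, 0, 0, 0, 0, 0, 0], [0, 0, 0, 0, 0, 0, 0], [0, 0, 0, 0, 0, 0, 0], [0, 0, 0, 0, 0, 0, 0], [0, 0, 0, 0, 0, 0, 0]],
  ],
)

```text
time_s: 14.0
tcp_pos: [0.4867, 0.2965, 0.0484]
tcp_rot: [180.0, -0.0, 75.4]
wrist_force: [0.2, 0.2, -0.9]
finger_gap: 0.0396
```

Emit:
servo_tool(
  motion=[
    [[0, 0, 0, 0, 0, -0.1, 0], [0, 0, 0, 0, 0, -0.3, 0], [0, 0, 0, 0, 0, -0.5, 0], [0, 0, 0, 0, 0, -0.5, 0], [0, 0, 0, 0, 0, -0.4, 0], [0, 0, 0, 0, 0, -0.2, 0], [0, 0, 0, 0, 0, 0, 0]],
  ],
)

```text
time_s: 14.7
tcp_pos: [0.4868, 0.2969, 0.1495]
tcp_rot: [179.9, -0.1, 75.4]
wrist_force: [0.5, -0.4, -2.2]
finger_gap: 0.0397
```

Run:
```python
from h import *
cap('side','s4')
to((.505,-.02,.14),90,10)
```

```text
at [0.4862 0.2964 0.1483] [180.    -0.    75.36] gap 0.0398 F [ 0.5  0.1 -1.4] t 14.75
rows 10 turn [ 0.    -0.    -0.244] shift [-0.623  0.126  0.017] mm/row 31.8
```

View pics/s4.png

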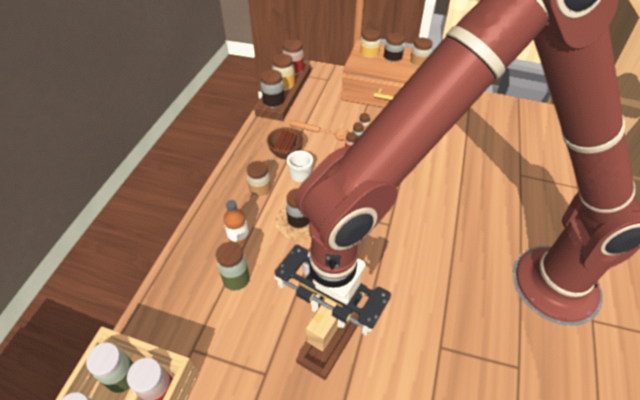

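Case is lifted clear of the stand. Carry it to the empty counter.

Emit:
servo_tool(
  motion=[
    [[0, 0, -0.244, -0.623, 0.126, 0.017, 0], [0, 0, -0.244, -0.623, 0.126, 0.017, 0], [0, 0, -0.244, -0.623, 0.126, 0.017, 0], [0, 0, -0.244, -0.623, 0.126, 0.017, 0], [0, 0, -0.244, -0.623, 0.126, 0.017, 0], [0, 0, -0.244, -0.623, 0.126, 0.017, 0], [0, 0, -0.244, -0.623, 0.126, 0.017, 0], [0, 0, -0.244, -0.623, 0.126, 0.017, 0], [0, 0, -0.244, -0.623, 0.126, 0.017, 0], [0, 0, -0.244, -0.623, 0.126, 0.017, 0]],
  ],
)

```text
time_s: 15.75
tcp_pos: [0.504, -0.0213, 0.1384]
tcp_rot: [-179.8, -0.0, 90.1]
wrist_force: [0.5, 0.2, -3.1]
finger_gap: 0.0397
```

Emit:
servo_tool(
  motion=[
    [[0, 0, 0, 0, 0, 0, 0], [0, 0, 0, 0, 0, 0.3, 0], [0, 0, 0, 0, 0, 0.5, 0], [0, 0, 0, 0, 0, 0.5, 0], [0, 0, 0, 0, 0, 0.4, 0], [0, 0, 0, 0, 0, 0.15, 0], [0, 0, 0, 0, 0, 0, 0], [0, 0, 0, 0, 0, 0, 0]],
  ],
)

```text
time_s: 16.55
tcp_pos: [0.5054, -0.0194, 0.0476]
tcp_rot: [180.0, -0.0, 90.0]
wrist_force: [0.7, -0.2, -1.4]
finger_gap: 0.0398
```

Emit:
servo_tool(
  motion=[
    [[0, 0, 0, 0, 0, 0.07, 0], [0, 0, 0, 0, 0, 0.04, 0], [0, 0, 0, 0, 0, 0.02, 0], [0, 0, 0, 0, 0, 0.02, 0], [0, 0, 0, 0, 0, 0, 0]],
  ],
)

```text
time_s: 17.05
tcp_pos: [0.5053, -0.02, 0.0404]
tcp_rot: [180.0, 0.0, 90.0]
wrist_force: [-1.0, -0.3, 2.5]
finger_gap: 0.0395
```

Emit:
servo_tool(
  motion=[
    [[0, 0, 0, 0, 0, 0.005, 0], [0, 0, 0, 0, 0, 0, 46], [0, 0, 0, 0, 0, 0, 55], [0, 0, 0, 0, 0, 0, 75], [0, 0, 0, 0, 0, 0, 80], [0, 0, 0, 0, 0, 0, 80]],
  ],
)

```text
time_s: 17.65
tcp_pos: [0.5051, -0.0199, 0.0395]
tcp_rot: [-180.0, -0.0, 90.0]
wrist_force: [0.3, 0.3, 0.1]
finger_gap: 0.0702
```

Emit:
servo_tool(
  motion=[
    [[0, 0, 0, 0, 0, -0.2, 80], [0, 0, 0, 0, 0, -0.4, 80], [0, 0, 0, 0, 0, -0.5, 80], [0, 0, 0, 0, 0, -0.4, 80], [0, 0, 0, 0, 0, -0.3, 0], [0, 0, 0, 0, 0, 0, 0], [0, 0, 0, 0, 0, 0, 0]],
  ],
)

```text
time_s: 18.35
tcp_pos: [0.505, -0.02, 0.1298]
tcp_rot: [180.0, 0.0, 90.0]
wrist_force: [-0.0, 0.8, 0.2]
finger_gap: 0.0549
```

Run:
```python
from h import *
cap('side','s5');cap('top','t5')
a=cv2.imread('pics/s5.png');b=cv2.imread('pics/t5.png')
cv2.imwrite('pics/v5.png',np.hstack([cv2.resize(a[140:340,250:450],None,fx=2,fy=2),cv2.resize(b[150:350,220:420],None,fx=2,fy=2)]))
to((.561,-.02,.13),90,4);to((.561,-.02,.062),90,4)
```

```text
at [ 0.5044 -0.02    0.1289] [-179.91    0.     90.01] gap 0.0469 F [ 0.8 -0.3 -0.3] t 18.45
rows 4 turn [-0.004  0.     0.   ] shift [-0.     0.283 -0.006] mm/row 14.1
at [ 0.5044 -0.02    0.1289] [-179.91    0.     90.01] gap 0.0469 F [ 0.8 -0.3 -0.3] t 18.45
rows 4 turn [-0.004  0.     0.   ] shift [-0.     0.283  0.334] mm/row 21.9
```

View pics/v5.png

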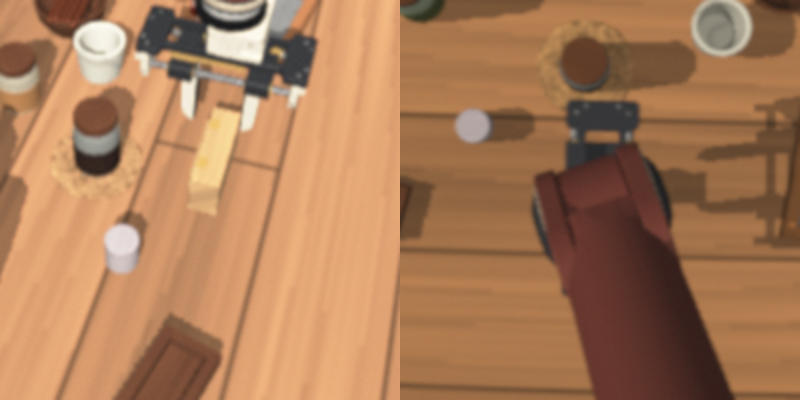

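Emit:
servo_tool(
  motion=[
    [[0, 0, 0, 0, 0.2, 0, 0], [0, 0, 0, 0, 0.35, 0, 0], [0, 0, 0, 0, 0.35, 0, 0], [0, 0, 0, 0, 0.23, 0, 0], [0, 0, 0, 0, 0, 0, 0], [0, 0, 0, 0, 0, 0, 0], [0, 0, 0, 0, 0, 0, 0]],
  ],
)

```text
time_s: 19.15
tcp_pos: [0.5608, -0.0198, 0.1291]
tcp_rot: [-179.9, 0.0, 90.0]
wrist_force: [-0.8, -0.1, -0.0]
finger_gap: 0.0007
```

Emit:
servo_tool(
  motion=[
    [[0, 0, 0, 0, 0, 0.2, 0], [0, 0, 0, 0, 0, 0.4, 0], [0, 0, 0, 0, 0, 0.4, 0], [0, 0, 0, 0, 0, 0.25, 0], [0, 0, 0, 0, 0, 0.09, 0], [0, 0, 0, 0, 0, 0, 0]],
  ],
)

```text
time_s: 19.75
tcp_pos: [0.5612, -0.0198, 0.062]
tcp_rot: [-179.9, -0.0, 90.0]
wrist_force: [-0.9, 0.9, -0.2]
finger_gap: 0.0004
```

Emit:
servo_tool(
  motion=[
    [[0, 0, 0, 0, -0.1, 0, 0], [0, 0, 0, 0, -0.1, 0, 0], [0, 0, 0, 0, -0.1, 0, 0], [0, 0, 0, 0, -0.1, 0, 0], [0, 0, 0, 0, -0.1, 0, 0], [0, 0, 0, 0, -0.1, 0, 0], [0, 0, 0, 0, -0.1, 0, 0]],
  ],
)

```text
time_s: 20.45
tcp_pos: [0.5324, -0.0198, 0.0651]
tcp_rot: [179.2, -0.1, 90.0]
wrist_force: [8.1, -1.6, 11.1]
finger_gap: 0.0005
```

Run:
```python
from h import *
cap('side','s6')
a=cv2.imread('pics/s6.png')
cv2.imwrite('pics/v6.png',cv2.resize(a[140:300,270:430],None,fx=3,fy=3))
```

```text
(no output)
```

View pics/v6.png

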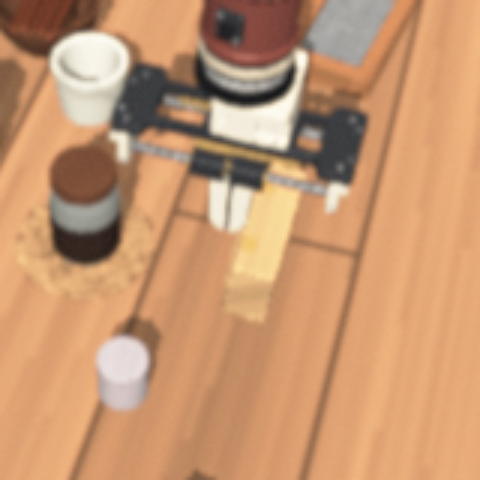

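Emit:
servo_tool(
  motion=[
    [[0, 0, 0, 0, -0.1, -0.05, 0], [0, 0, 0, 0, -0.1, -0.05, 0], [0, 0, 0, 0, -0.1, -0.03, 0], [0, 0, 0, 0, 0, 0, 0]],
  ],
)

```text
time_s: 20.9
tcp_pos: [0.517, -0.0198, 0.0725]
tcp_rot: [179.2, -0.0, 90.0]
wrist_force: [4.7, -0.8, 11.5]
finger_gap: 0.0002
```

Run:
```python
from h import *
cap('side','s7')
a=cv2.imread('pics/s7.png')
cv2.imwrite('pics/v7.png',cv2.resize(a[140:300,270:430],None,fx=3,fy=3))
```

```text
(no output)
```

View pics/v7.png

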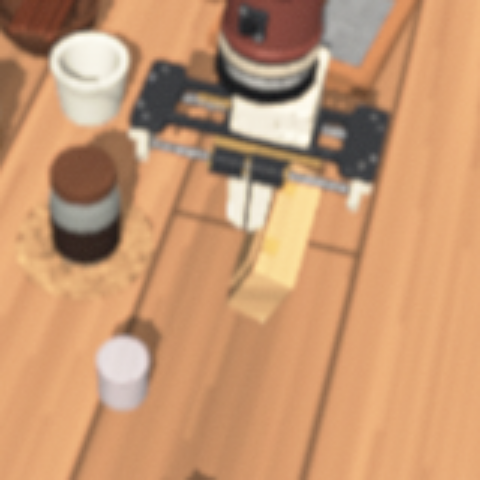

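Emit:
servo_tool(
  motion=[
    [[0, 0, 0, 0, -0.1, -0.04, 0], [0, 0, 0, 0, -0.1, -0.04, 0], [0, 0, 0, 0, -0.1, -0.02, 0], [0, 0, 0, 0, -0.1, -0.02, 0], [0, 0, 0, 0, -0.1, 0, 0], [0, 0, 0, 0, 0, 0, 0]],
  ],
)

```text
time_s: 21.55
tcp_pos: [0.4849, -0.02, 0.0746]
tcp_rot: [-179.9, 0.0, 90.0]
wrist_force: [-0.1, -0.1, -0.9]
finger_gap: 0.0004
```

Run:
```python
from h import *
cap('side','s8')
a=cv2.imread('pics/s8.png')
cv2.imwrite('pics/v8.png',cv2.resize(a[140:300,270:430],None,fx=3,fy=3))
```

```text
(no output)
```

View pics/v8.png

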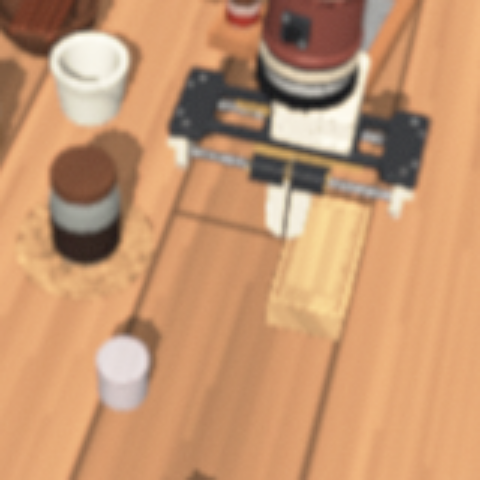

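Run:
```python
from h import *
to((.46,-.105,.27),90,8)
```

```text
at [ 0.4857 -0.0199  0.0747] [-179.91    0.     90.01] gap 0.0005 F [0.2 0.4 0.1] t 21.6
rows 8 turn [-0.002  0.     0.   ] shift [-0.213 -0.065 -0.488] mm/row 26.8
```

Emit:
servo_tool(
  motion=[
    [[0, 0, 0, 0, 0, -0.5, 0], [0, 0, 0, -0.2, -0.065, -0.5, 30], [0, 0, 0, -0.25, -0.065, -0.5, 60], [0, 0, 0, -0.25, -0.065, -0.5, 100], [0, 0, 0, -0.25, -0.065, -0.5, 100], [0, 0, 0, -0.25, -0.065, -0.5, 100], [0, 0, 0, -0.25, -0.065, -0.5, 100], [0, 0, 0, -0.25, -0.1, -0.4, 100], [0, 0, 0, 0, 0, 0, 100], [0, 0, 0, 0, 0, 0, 100]],
  ],
)

```text
time_s: 22.6
tcp_pos: [0.4619, -0.1047, 0.2695]
tcp_rot: [-180.0, -0.0, 90.0]
wrist_force: [-0.5, 0.7, 0.0]
finger_gap: 0.0676
```

Run:
```python
from h import *
c=cap('wrist','w9');cap('side','s9');cap('top','t9')
a=cv2.imread('pics/w9.png');cv2.imwrite('pics/w9c.png',cv2.resize(a[0:220,170:470],None,fx=2.6,fy=2.6,interpolation=cv2.INTER_CUBIC))
a=cv2.imread('pics/s9.png');cv2.imwrite('pics/s9c.png',cv2.resize(a[150:290,290:430],None,fx=4,fy=4,interpolation=cv2.INTER_CUBIC))
```

```text
(no output)
```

View pics/w9c.png

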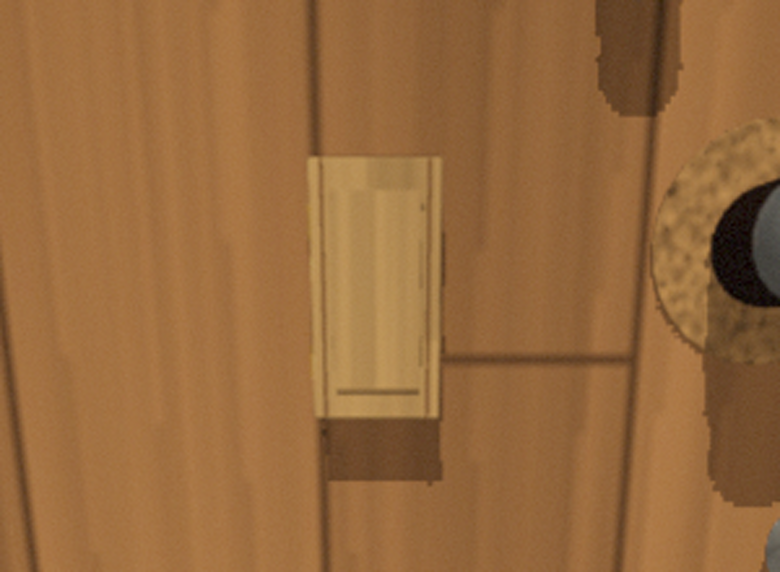

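View pics/s9c.png

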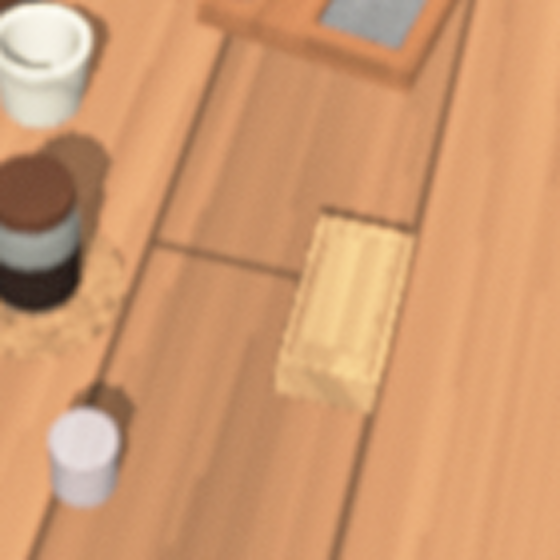

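Run:
```python
from h import *
c=load('w9');S=load('s9')
C=[np.array(p)/2.6+[170,0]-.3 for p in [(308,157),(441,157),(440,417),(315,417)]]
P=onplane(c,C,.036);print(P.round(4),P.mean(0).round(4))
for i,j in [(0,1),(1,2),(2,3),(3,0)]: print(np.linalg.norm(P[i]-P[j]).round(4), (np.degrees(np.arctan2(*(P[j]-P[i])[[1,0]]))%180).round(1))
f=lambda p:np.array(p)/4+[290,150]-.4
for k,q in zip(C,[(370,388),(278,370),(325,213),(413,232)]): print(tri([c,S],[k,f(q)]))
to((.457,-.023,.10),90,6)
```

```text
[[ 0.423   0.0388  0.036 ]
 [ 0.4837  0.0388  0.036 ]
 [ 0.485  -0.0799  0.036 ]
 [ 0.4231 -0.0799  0.036 ]] [ 0.4537 -0.0205  0.036 ]
0.0607 179.9
0.1187 90.6
0.0619 179.9
0.1187 90.0
(array([0.42377153, 0.0399564 , 0.03070021]), [np.float64(1.071287256920632), np.float64(0.5420116279528855)])
(array([0.48281241, 0.04044911, 0.02637061]), [np.float64(1.2218356303986813), np.float64(0.6137534374625756)])
(array([ 0.4823179 , -0.07959448,  0.03906288]), [np.float64(1.9574537482184524), np.float64(0.9737226518131756)])
(array([ 0.42298978, -0.07940393,  0.04023529]), [np.float64(0.4146298849058245), np.float64(0.2086512978082879)])
at [ 0.4616 -0.1039  0.2688] [-1.7986e+02 -7.0000e-02  9.0100e+01] gap 0.0794 F [-0.7  0.6  0.2] t 22.75
rows 6 turn [-0.004 -0.002  0.003] shift [ 0.269 -0.014  0.563] mm/row 31.2
```

Emit:
servo_tool(
  motion=[
    [[0, 0, 0, 0.27, -0.026, 0.5, 100], [0, 0, 0, 0.27, -0.026, 0.5, 100], [0, 0, 0, 0.27, -0.026, 0.5, 100], [0, 0, 0, 0.27, -0.026, 0.5, 100], [0, 0, 0, 0.27, -0.026, 0.5, 100], [0, 0, 0, 0.27, -0.026, 0.5, 100], [0, 0, 0, 0.05, 0, 0.3, 100], [0, 0, 0, 0, 0, 0, 100], [0, 0, 0, 0, 0, 0, 100]],
  ],
)

```text
time_s: 23.65
tcp_pos: [0.4541, -0.0209, 0.1047]
tcp_rot: [-179.9, -0.0, 90.1]
wrist_force: [0.1, -0.4, -0.3]
finger_gap: 0.0931
```

Run:
```python
from h import *
c=cap('wrist','w10')
to((.4537,-.0205,.034),90,5)
```

```text
at [ 0.4546 -0.0212  0.1052] [ 1.7999e+02 -1.0000e-02  9.0020e+01] gap 0.0932 F [ 0.  -0.5  0.3] t 23.7
rows 5 turn [ 0.    -0.     0.001] shift [ 0.003 -0.004  0.285] mm/row 14.3
```

View pics/w10.png

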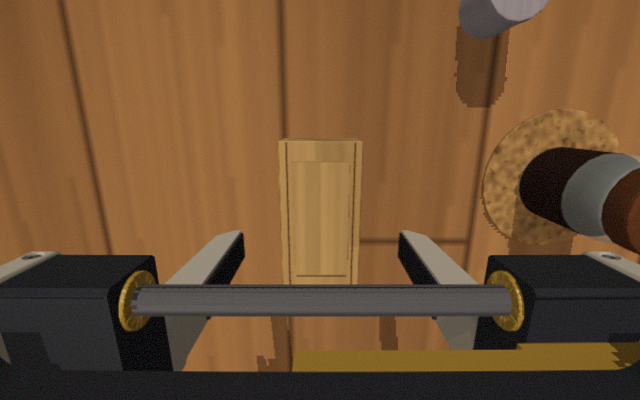

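Emit:
servo_tool(
  motion=[
    [[0, 0, 0, 0, 0, 0.2, 100], [0, 0, 0, 0, 0, 0.4, 100], [0, 0, 0, 0, 0, 0.4, 100], [0, 0, 0, 0, 0, 0.25, 100], [0, 0, 0, 0, 0, 0.15, 100], [0, 0, 0, 0, 0, 0.02, 100], [0, 0, 0, 0, 0, 0, 100]],
  ],
)

```text
time_s: 24.4
tcp_pos: [0.4546, -0.0214, 0.0343]
tcp_rot: [180.0, -0.0, 90.0]
wrist_force: [0.2, 0.5, -0.6]
finger_gap: 0.0934
```

Emit:
servo_tool(
  motion=[
    [[0, 0, 0, 0, 0, 0, 75], [0, 0, 0, 0, 0, 0, 65], [0, 0, 0, 0, 0, 0, 50], [0, 0, 0, 0, 0, 0, 20], [0, 0, 0, 0, 0, 0, 0], [0, 0, 0, 0, 0, 0, 0], [0, 0, 0, 0, 0, 0, 0]],
  ],
)

```text
time_s: 25.1
tcp_pos: [0.4541, -0.0215, 0.0343]
tcp_rot: [-180.0, 0.0, 90.0]
wrist_force: [-1.3, -0.1, 4.1]
finger_gap: 0.0615
```

Emit:
servo_tool(
  motion=[
    [[0, 0, 0, 0, 0, -0.1, 0], [0, 0, 0, 0, 0, -0.3, 0], [0, 0, 0, 0, 0, -0.5, 0], [0, 0, 0, 0, 0, -0.5, 0], [0, 0, 0, 0, 0, -0.5, 0], [0, 0, 0, 0, 0, -0.3, 0], [0, 0, 0, 0, 0, 0, 0], [0, 0, 0, 0, 0, 0, 0]],
  ],
)

```text
time_s: 25.9
tcp_pos: [0.4539, -0.0216, 0.1438]
tcp_rot: [-180.0, 0.0, 90.0]
wrist_force: [0.0, -0.7, -1.9]
finger_gap: 0.0618
```

Run:
```python
from h import *
c=cap('wrist','w11');cap('side','s11')
to((.487,-.3275,.12),80.9,10)
a=cv2.imread('pics/w11.png');b=cv2.imread('pics/s11.png');cv2.imwrite('pics/v11.png',np.vstack([cv2.resize(a[100:320,190:450],None,fx=1.5,fy=1.5),cv2.resize(b[100:260,290:485],None,fx=2,fy=1.65)]))
```

```text
at [ 0.4534 -0.0215  0.1431] [-179.86   -0.     90.  ] gap 0.0617 F [-0.  -0.  -1.8] t 26.0
rows 10 turn [-0.002  0.     0.152] shift [-0.606  0.111  0.046] mm/row 30.9
```

View pics/w11.png

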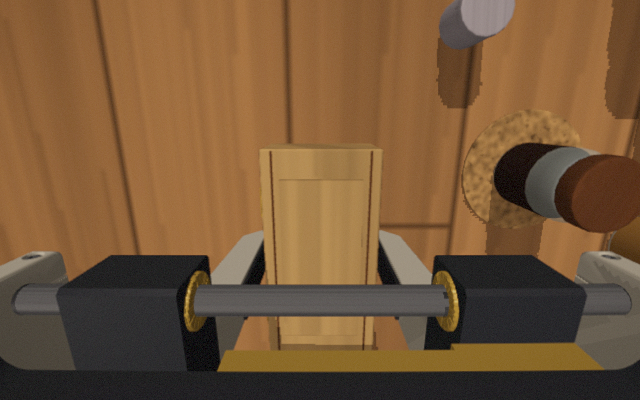

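View pics/s11.png

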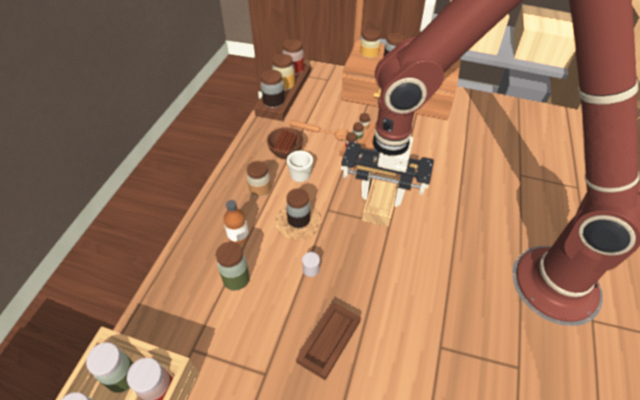

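Run:
```python
from h import *
c=load('w11'); z=.1431-.0343+.036
print(onplane(c,[(262,151),(380,149),(262,147),(380,146)],z))
print(proj(c,[[.4228,.0395,z],[.4842,.0395,z],[.4228,-.0805,z]]))
a=cv2.imread('pics/w11.png');cv2.imwrite('pics/w11c.png',cv2.resize(a[130:200,240:400],None,fx=5,fy=5))
```

```text
[[0.42469076 0.03768494 0.1448    ]
 [0.48299775 0.03862862 0.1448    ]
 [0.4247914  0.03963991 0.1448    ]
 [0.48292409 0.0400912  0.1448    ]]
[[257.97937325 147.29316183]
 [382.52551496 147.21511762]
 [269.30617751 349.96949902]]
```

View pics/w11c.png

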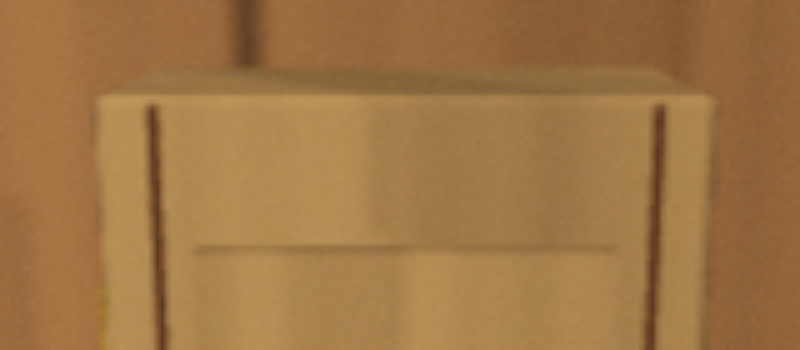

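Emit:
servo_tool(
  motion=[
    [[0, 0, 0.152, -0.606, 0.111, 0, 0], [0, 0, 0.152, -0.606, 0.111, 0, 0], [0, 0, 0.152, -0.606, 0.111, 0, 0], [0, 0, 0.152, -0.606, 0.111, 0, 0], [0, 0, 0.152, -0.606, 0.111, 0, 0], [0, 0, 0.152, -0.606, 0.111, 0, 0], [0, 0, 0.152, -0.606, 0.111, 0.05, 0], [0, 0, 0.152, -0.606, 0.111, 0.05, 0], [0, 0, 0.152, -0.606, 0.111, 0.1, 0], [0, 0, 0.152, -0.606, 0.111, 0.1, 0]],
  ],
)

```text
time_s: 27.0
tcp_pos: [0.4873, -0.328, 0.1272]
tcp_rot: [-179.9, -0.1, 80.9]
wrist_force: [-0.7, 0.4, -1.0]
finger_gap: 0.0619
```

Run:
```python
from h import *
to((.487,-.327,.065),80.9,8)
```

```text
at [ 0.4873 -0.328   0.1272] [-1.7985e+02 -7.0000e-02  8.0870e+01] gap 0.0619 F [-0.7  0.4 -1. ] t 27.0
rows 8 turn [-0.003 -0.001 -0.001] shift [ 0.002 -0.001  0.156] mm/row 7.8
```

Emit:
servo_tool(
  motion=[
    [[0, 0, 0, 0, 0, 0, 0], [0, 0, 0, 0.01, 0, 0.2, 0], [0, 0, 0, 0.01, 0, 0.3, 0], [0, 0, 0, 0, 0, 0.3, 0], [0, 0, 0, 0, 0, 0.3, 0], [0, 0, 0, 0, 0, 0.1, 0], [0, 0, 0, 0, 0, 0, 0], [0, 0, 0, 0, 0, 0, 0]],
  ],
)

```text
time_s: 27.8
tcp_pos: [0.4886, -0.3255, 0.0693]
tcp_rot: [180.0, -0.0, 81.0]
wrist_force: [0.4, -0.2, -2.1]
finger_gap: 0.0621
```

Run:
```python
from h import *
c=cap('wrist','w12');cap('side','s12');cap('top','t12')
to((.487,-.327,.065),80.9,8)
b=cv2.imread('pics/s12.png');cv2.imwrite('pics/s12c.png',cv2.resize(b[90:190,320:430],None,fx=6,fy=6,interpolation=cv2.INTER_CUBIC))
b=cv2.imread('pics/w12.png');cv2.imwrite('pics/w12c.png',cv2.resize(b[70:280,180:460],None,fx=2.8,fy=2.8,interpolation=cv2.INTER_CUBIC))
```

```text
at [ 0.4887 -0.3263  0.0698] [1.7992e+02 2.0000e-02 8.0900e+01] gap 0.0621 F [ 0.  -0.  -1.9] t 27.95
rows 8 turn [0.002 0.    0.   ] shift [-0.002 -0.004  0.012] mm/row 0.6
```

View pics/w12c.png

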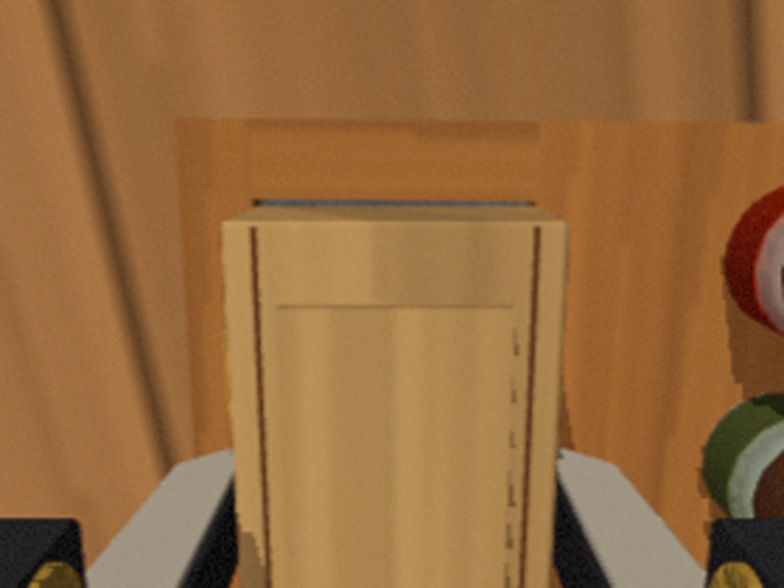

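View pics/s12c.png

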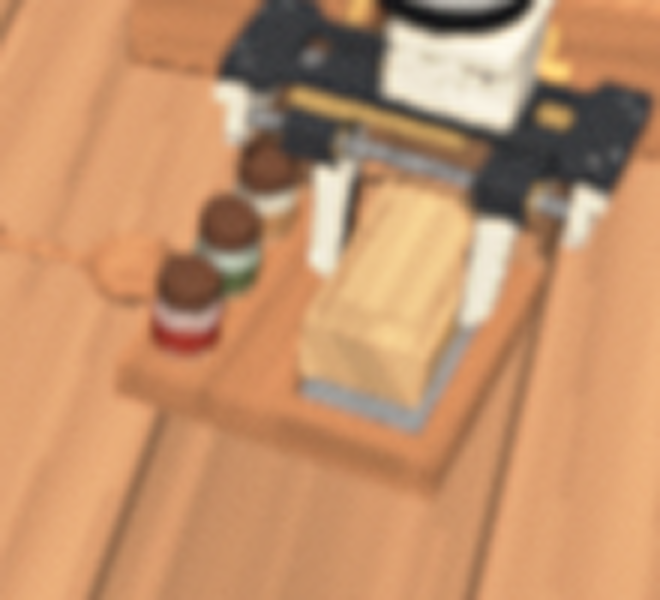

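Run:
```python
from h import *
c=load('w12');f=lambda p:np.array(p)/2.8+[180,70]-.3
s=state();tp=s['tcp_pos'];R=Ro.from_euler('z',-9.1,degrees=True).as_matrix()
L=lambda P:((P-np.array([.487,-.3265,0]))@R*1000).round(1)
print('recess far corners local',L(onplane(c,[f((253,200)),f((535,200))],.022)))
zt=tp[2]-.0343+.036
print('case top corners local',L(onplane(c,[f((224,222)),f((567,222))],zt)))
print('case bottom edge',L(onplane(c,[f((257,207)),f((533,207))],zt-.036)))
print('tcp',L(tp[None]))
print('expected rec corners', )
```

```text
recess far corners local [[-32.   62.2  22. ]
 [ 33.5  62.2  22. ]]
case top corners local [[-28.9  61.6  71.5]
 [ 31.1  61.6  71.5]]
case bottom edge [[-28.9  61.5  35.5]
 [ 30.9  61.6  35.5]]
tcp [[ 1.6  0.5 69.8]]
expected rec corners
```

Emit:
servo_tool(
  motion=[
    [[0, 0, 0, -0.02, -0.008, 0.1, 0], [0, 0, 0, 0, 0, 0.1, 0], [0, 0, 0, 0, 0, 0.06, 0], [0, 0, 0, 0, 0, 0.04, 0], [0, 0, 0, 0, 0, 0.04, 0], [0, 0, 0, 0, 0, 0, 0]],
  ],
)

```text
time_s: 28.55
tcp_pos: [0.4874, -0.327, 0.0517]
tcp_rot: [-180.0, -0.0, 80.9]
wrist_force: [-0.0, 0.7, -2.0]
finger_gap: 0.0614
```

Emit:
servo_tool(
  motion=[
    [[0, 0, 0, 0, 0, 0.05, 0], [0, 0, 0, 0, 0, 0.05, 0], [0, 0, 0, 0, 0, 0.04, 0], [0, 0, 0, 0, 0, 0.02, 0], [0, 0, 0, 0, 0, 0, 0]],
  ],
)

```text
time_s: 29.05
tcp_pos: [0.4875, -0.3271, 0.0439]
tcp_rot: [-180.0, -0.0, 80.9]
wrist_force: [-0.4, 0.3, -2.1]
finger_gap: 0.0616
```

Emit:
servo_tool(
  motion=[
    [[0, 0, 0, 0, 0, 0.02, 0], [0, 0, 0, 0, 0, 0.012, 0], [0, 0, 0, 0, 0, 0, 0]],
  ],
)

```text
time_s: 29.35
tcp_pos: [0.4875, -0.3272, 0.0424]
tcp_rot: [-180.0, -0.0, 80.9]
wrist_force: [-0.1, 0.1, -1.7]
finger_gap: 0.0618
```

Emit:
servo_tool(
  motion=[
    [[0, 0, 0, 0, 0, 0.015, 0], [0, 0, 0, 0, 0, 0.01, 0], [0, 0, 0, 0, 0, 0, 0]],
  ],
)

```text
time_s: 29.65
tcp_pos: [0.4876, -0.3272, 0.0423]
tcp_rot: [-180.0, 0.0, 80.9]
wrist_force: [-1.6, 0.5, 4.9]
finger_gap: 0.0617
```

Emit:
servo_tool(
  motion=[
    [[0, 0, 0, 0, 0, 0, 69], [0, 0, 0, 0, 0, 0, 72], [0, 0, 0, 0, 0, 0, 80], [0, 0, 0, 0, 0, 0, 90], [0, 0, 0, 0, 0, 0, 90], [0, 0, 0, 0, 0, 0, 90]],
  ],
)

```text
time_s: 30.25
tcp_pos: [0.4876, -0.3272, 0.0411]
tcp_rot: [-180.0, -0.0, 80.9]
wrist_force: [0.1, -0.5, 0.6]
finger_gap: 0.0835
```

Emit:
servo_tool(
  motion=[
    [[0, 0, 0, 0, 0, -0.2, 90], [0, 0, 0, 0, 0, -0.4, 90], [0, 0, 0, -0.1, 0, -0.6, 90], [0, 0, 0, -0.2, 0, -0.6, 90], [0, 0, 0, -0.3, 0, -0.6, 90], [0, 0, 0, -0.3, 0, -0.6, 90], [0, 0, 0, -0.3, 0, -0.5, 90], [0, 0, 0, -0.2, 0, -0.3, 90], [0, 0, 0, 0, 0, 0, 90], [0, 0, 0, 0, 0, 0, 90]],
  ],
)

```text
time_s: 31.25
tcp_pos: [0.4762, -0.3957, 0.2311]
tcp_rot: [-180.0, -0.0, 80.9]
wrist_force: [-0.4, 0.8, -0.9]
finger_gap: 0.0835
```

Run:
```python
from h import *
c=cap('wrist','w13');cap('side','s13');cap('top','t13')
to((.487,-.327,.2),80.9,8)
b=cv2.imread('pics/s13.png');cv2.imwrite('pics/s13c.png',cv2.resize(b[90:190,320:430],None,fx=6,fy=6,interpolation=cv2.INTER_CUBIC))
```

```text
at [ 0.4762 -0.3948  0.23  ] [-1.7987e+02 -1.0000e-01  8.0990e+01] gap 0.084 F [0.6 0.3 0.7] t 31.4
rows 8 turn [-0.003 -0.002  0.002] shift [0.172 0.    0.075] mm/row 9.4
```

View pics/w13.png

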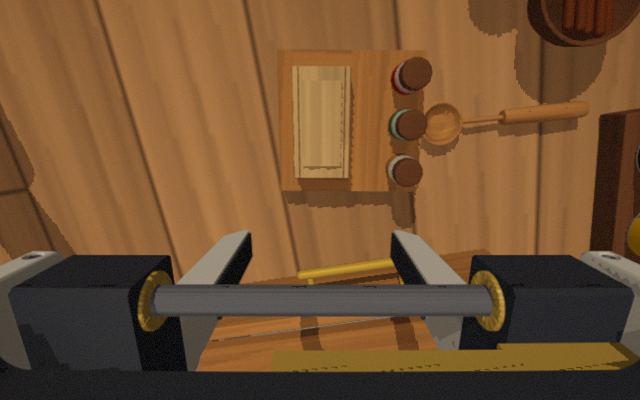

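View pics/s13c.png

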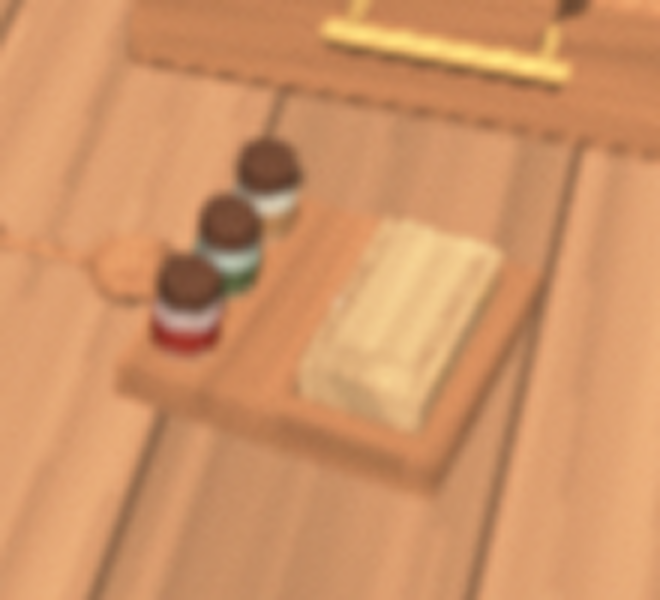

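View pics/s13.png

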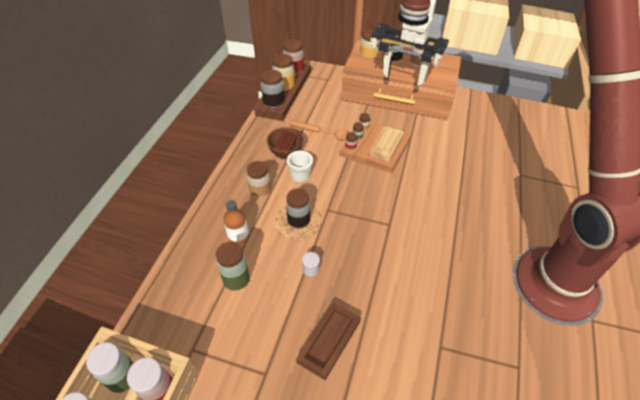

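Run:
```python
from h import *
a=load('top0')['image'].astype(int);t=load('t13');b=t['image'].astype(int)
d=(np.abs(a-b).max(2)>40).astype(np.uint8);n,_,st,_=cv2.connectedComponentsWithStats(d)
print([tuple(s) for s in st[1:] if s[4]>15])
a=load('s4');b=load('s13')
w=cv2.imread('pics/w13.png');cv2.imwrite('pics/w13c.png',cv2.resize(w[40:200,265:440],None,fx=4.5,fy=3.75,interpolation=cv2.INTER_CUBIC))
cv2.imwrite('pics/t13c.png',cv2.resize(cv2.imread('pics/t13.png')[100:300,140:500],None,fx=2.2,fy=2.2,interpolation=cv2.INTER_CUBIC))
```

```text
[(np.int32(300), np.int32(168), np.int32(36), np.int32(29), np.int32(788)), (np.int32(336), np.int32(171), np.int32(31), np.int32(23), np.int32(557)), (np.int32(499), np.int32(211), np.int32(130), np.int32(189), np.int32(11025)), (np.int32(159), np.int32(235), np.int32(52), np.int32(30), np.int32(829)), (np.int32(421), np.int32(238), np.int32(54), np.int32(34), np.int32(1310)), (np.int32(507), np.int32(238), np.int32(6), np.int32(6), np.int32(32)), (np.int32(486), np.int32(241), np.int32(16), np.int32(20), np.int32(245)), (np.int32(469), np.int32(242), np.int32(11), np.int32(2), np.int32(19)), (np.int32(234), np.int32(245), np.int32(14), np.int32(15), np.int32(156)), (np.int32(599), np.int32(247), np.int32(30), np.int32(14), np.int32(254)), (np.int32(600), np.int32(260), np.int32(5), np.int32(4), np.int32(17)), (np.int32(630), np.int32(284), np.int32(10), np.int32(15), np.int32(110)), (np.int32(623), np.int32(388), np.int32(15), np.int32(11), np.int32(65))]
```

View pics/w13c.png

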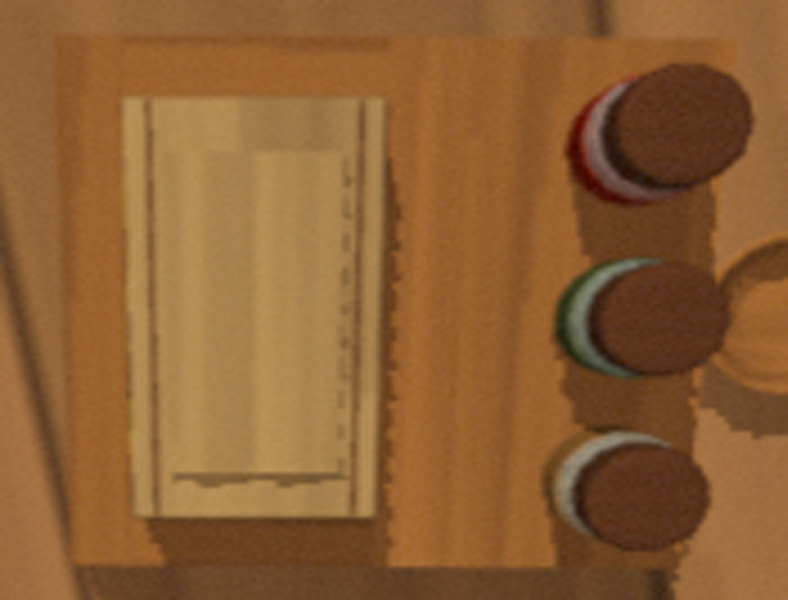

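View pics/t13c.png

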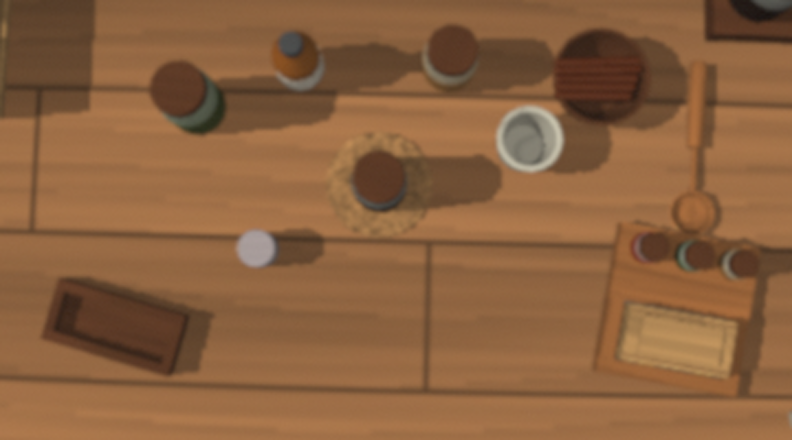

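Run:
```python
from h import *
c=load('w13');S=load('s13')
f=lambda p:np.array(p)/[4.5,3.75]+[265,40]-.4
g=lambda p:np.array(p)/6+[320,90]-.4
C=[f(p) for p in [(122,97),(385,97),(377,517),(135,517)]]
P=onplane(c,C,.044);R=Ro.from_euler('z',-9.1,degrees=True).as_matrix()
print(((P-[.487,-.3265,0])@R*1000).round(1))
for k,q in zip(C,[(418,428),(305,378),(390,222),(502,250)]): x,e=tri([c,S],[k,g(q)]);print(x.round(4),np.round(e,1))
print(hand_in())
```

```text
[[-30.5  59.9  44. ]
 [ 30.7  59.8  44. ]
 [ 31.5 -59.2  44. ]
 [-30.3 -59.2  44. ]]
[ 0.4646 -0.2596  0.027 ] [0.6 0.2]
[ 0.525  -0.2708  0.0336] [2.8 1. ]
[ 0.5068 -0.391   0.0394] [2.  0.8]
[ 0.4469 -0.3803  0.0441] [0.8 0.3]
the job is handed in; nothing more can be done
None
```

The jar is on the mat and the case is seated in the tray recess, and the job was handed in at about 31 s with the gripper clear of everything.

**What I did**
- **Jar:** I gripped it, lifted it out of the recess and set it down centred on the cork mat. The force at touchdown was about 4.5 N.
- **Case:** I lifted it from the stand, stood it on the empty counter, pushed it over onto its back and gripped it again across its width. I then lowered it into the recess without touching the walls, until it met the floor at the expected height, at about 5 N.

**Last checks**
- **Jar:** The side and top pictures show it upright and wholly on the mat.
- **Case position:** It lies lid panel up and parallel to the recess. On the 44 mm plane its corners measure about ±31 and ±59.5 mm around the recess middle.
- **Other things:** A before-and-after comparison of the top view shows changes only where the jar, the case, their shadows and the robot are.

**One check disagreed:** working out the heights of the case's top corners from two views gave 27 to 44 mm, where 44 mm was expected. My corner picks in the side view are only good to a few pixels (reprojection errors up to 2.8 px). I relied on the touchdown height and the pictures, which show the case flat, and did not measure it again.

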